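# Index the specimen carousel and lever open the case cover

### The job

Push the specimen carousel round until the white line in front of the blue case meets the red pointer, with the case still shut, and let it come to rest. Then take the orange-handled blade tool and lever the white cover up from its lip until it stands open by about 60 degrees or more, without the gripper touching the cover, and lay the tool back flat on its black pad. Leave the carousel on its mark and do not shove or tip the loose objective, oil bottle or slide box.

Things in the scene. Friction and masses are not known exactly. Their poses are not given: they have to be found in the camera images.
- stand: Fixed white round stand (radius 115, height 20 mm) carrying the carousel. Origin on the bench, on the carousel's vertical turning axis. Its x axis points horizontally from the turning axis to the red pointer; z is up. The pointer block reaches from 153 to 193 mm along x, 38 mm high, 30 mm wide, and stays below the case.
- index (a point): Point at the tip of the red pointer, fixed on the stand: 150 mm from the turning axis, 37 mm above the bench.
- carousel (a joint): Angle of the black turntable (disc radius 150 mm, underside 25 mm, top 37 mm above the bench), counterclockwise from above, rad. 0 or any whole number of turns puts the white line at the red pointer. Turns either way without end stops, with a light drag of 0.12 N m: it stops about where it is left. Three seated steel objectives (28 mm diameter, 40 mm tall) stand 65 mm from the axis.
- post (a point): Top centre of one of four brass push posts on the turntable, 12 mm diameter, rising 40 mm above the disc (to 77 mm above the bench), all centred 125 mm from the axis, at 60, 120, 240 and 300 degrees counterclockwise (from above) from the white line. This one is at 120 degrees. They are for turning the carousel.
- case_mark (a point): Outer end of the white radial line (5 mm wide) on the disc's rim, 150 mm from the turning axis, 37 mm above the bench, straight in front of the middle of the blue case. The case reaches from 55 to 115 mm from the axis, is 70 mm wide, and its rim is 71 mm above the bench.
- ledge (a point): Middle of the outer top edge of the ledge on the blue case's front wall. The ledge is 60 mm wide, 4 mm thick, reaches from 115 to 131 mm from the turning axis, and its top is 65 mm above the bench.
- cover (a joint): Opening angle of the white cover of the case, rad: 0 shut, 1.75 end stop. Hinge horizontal, 55 mm from the turning axis (the case's inner side), 71 mm above the bench; the lip lifts up and towards the axis. The hinge is stiff (0.10 N m) and the cover stays where it is left.
- cover_lip (a point): Middle of the lower edge of the cover's lip. The cover is a plate 68 mm from hinge to lip, 74 mm wide, 6 mm thick; shut, its underside is 71 mm above the bench and its lip 123 mm from the turning axis, overhanging the case's front wall by 8 mm. Between it and the ledge is a slot 6 mm high and 8 mm deep; the ledge stands out 8 mm farther than the lip.
- pad: Fixed black rubber pad, 150 mm (its x) by 260 mm (its y), 4 mm thick; origin at the middle of its underside on the bench.
- blade_tool: Loose tool lying on the pad, 70 g. Its x axis runs along it towards the blade, z is up. Origin at the front end of the orange handle, at the handle's underside. Handle: 90 mm long (from x = -90 mm to 0), 14 mm wide (y), 24 mm high. Flat steel blade: 75 mm long (x = 0 to 75 mm), 16 mm wide, 2 mm thick, its underside 6 mm above the handle's underside; a 10 mm wide dark collar from the handle to x = 12 mm.
- blade_tip (a point): Middle of the blade's tip edge, 75 mm ahead of the tool's origin, 7 mm above the handle's underside.
- objective: Bystander: loose steel microscope objective with a blue band, 28 mm diameter, 40 mm tall, standing on the bench; origin at the centre of its underside.
- oil_bottle: Bystander: small closed amber bottle, 32 mm diameter, about 55 mm tall, standing on the bench; origin at the centre of its underside.
- slide_box: Bystander: closed green box with white top, 52 by 82 mm, 32 mm tall; origin at the centre of its underside.
Mind the look-alikes: they are no part of the job. Of the things shaped like the blade_tool, the orange one is meant.

How it is judged:
By the outcome, as a careful person would: the job done as asked, in the order asked, and still so for the second after the job is handed in, with the robot touching nothing.
It also fails if it takes over 72 s, if anything falls off the work surface, if the arm or the gripper's body presses on something with over 40 N, if the wrist force passes 120 N, or if a joint passes its speed limit or range.

### The arm

A 6-joint arm with a two-finger parallel gripper is mounted at the origin on the work surface. World frame = base frame: x ahead of the robot, y to its left, z up, the work surface at z = 0. Lengths are in m, angles in rad, forces in N, time in s.
With the tool pointing down it reaches from about 0.35 to 0.875 m from the base axis. Payload 4.2 kg.
Tool frame: the origin (TCP) lies midway between the tips of the shut fingers; the grasp point (between the pads) lies 19 mm behind it; z points along the fingers, y is the direction in which the jaws open and shut (so a half turn about z gives the same grasp; the last joint's range is limited). The gripper opens to 85 mm and grips with 20 to 120 N. Pads are 22 mm wide; open, the fingers measure 114 mm over their backs; the gripper's body (76 mm by 85 mm) begins 54 mm behind the grasp point. The pads swing forward as they close: fully open they stand 13 mm farther back than shut.
Start: joints at [1.522, 0.385, 0.008, 0, -1.194, -0.259], TCP at [0.189, 0.596, 0.231] pointing down, gripper open.
Joint ranges: [-3.14, 3.14], [-1.21, 2.06], [-1.07, 1.41], [-3.16, 2.05], [-2.99, -0.16], [-3.1, 3.1]. Speed limits (rad/s): [2.79, 2.79, 3.14, 3.14, 3.14, 3.14].

### API

Orientations are given as a unit quaternion [w, x, y, z].
In Python, from workcell import read_state, grab_frame, close_job gives the robot as it stands.
- The arm moves only by the tool play_rows, never from a script. Its argument "series" is a list of rows, each an object of numbers: "gripper": the finger opening in mm, from 0 to 85.4; "dx", "dy", "dz": the shift along the tool's x, y, z in units of 50 mm (1.0 is 50 mm); "yaw": the turn about the tool's z in units of 5 degrees (1.0 is 5 degrees). A call has exactly 8 rows; each row shifts and turns the commanded pose from where the row before left it, along the tool's axes as they then stand; what a row does not reach is not made up. A row lasts 1/10 s, in which the tool goes at most 50 mm and 8.59 degrees, less where a joint would pass 70% of its speed; a pose out of reach is approached as far as the arm can. A call is refused whole if a number of a shift passes 1 or a number of a turn 1, either way. A call with a gripper value outside its range is refused whole. The fingers move at their own pace and stop on an object; "newtons" is the grip in N (left out, the last holds). Time passes only in rows, so rows that do not move let the fingers close, or fill a call up. It gives the time, the measured TCP pose, the force and the opening at its end, in the units of the state.
- read_state(): the state, without advancing time (a new reading comes with each control period).
- grab_frame(name): name is "scene" or "side" or "wrist"; returns a dict with "color" (480x640x3 uint8, red, green, blue), "range_z" (480x640 float32, m along the optical axis (not along the pixel's ray), 0 where there is no reading), "camera_matrix" (3x3 intrinsics, pixels), "position" and "rotation" of the camera in the world. Camera axes: x right, y down, z forward; pixel columns grow to the right and rows downward; lengths in m; the calibration is good to about 2 mm. A picture is of the moment at which its call begins.
- close_job(): hands the job in, once; it reports no verdict.
The state is a dict: "time_s": time; "joint_pos": joint angles; "qvel": joint speeds; "effort": joint torques, N m; "tool_pos": TCP position; "tool_rot": TCP orientation; "force": force on the tool from outside, world axes, zero at the start; "wrist_torque": the same for the moment, N m; "grip_width": finger opening in m.
Only numpy, scipy, OpenCV 4.12 (cv2) and the standard library are available. Lean on these libraries where they do the work, as an engineer would, in place of code of your own. Each camera call takes 0.05 s, during which the arm holds its last target.

## Working session

There is one attempt and no reset: what is moved stays moved. The work goes in short steps, Python scripts to look and compute and a tool call to move; the robot and the scene stay as the last step left them, time stands still between calls to the robot, and variables do not carry over. Pictures are saved under pics/ and viewed, and the job is handed in when it is done.

Besides the shell and the picture viewer there is one more tool, called after "Request:" as name(argument=value, ...), one argument or row to a line, values as JSON. play_rows: Moves the arm, as the interface text tells. Its arguments: {"type":"object","properties":{"series":{"type":"array"},"newtons":{"type":"number"}},"required":["series"]}

```bash
ls; mkdir -p pics; python3 - <<'E'
from workcell import *
import cv2,numpy as np,pickle
print(read_state())
for n in ["scene","side","wrist"]:
    f=grab_frame(n); pickle.dump(f,open(f"{n}.pkl","wb"))
    cv2.imwrite(f"pics/{n}0.png",f["color"][:,:,::-1]); print(n,f["camera_matrix"],f["position"],f["rotation"])
E
```

```text
pics
{'time_s': 0.0, 'joint_pos': array([ 1.52160725e+00,  3.85543905e-01,  6.59175810e-03, -4.76433159e-04,
       -1.19403051e+00, -2.58619276e-01]), 'qvel': array([ 1.70057301e-03, -4.41888858e-04, -1.88846288e-05,  3.71134094e-04,
       -1.31939649e-03,  1.88252821e-03]), 'effort': array([-5.13113100e-04, -3.92286336e+01,  1.88401937e+01,  4.18623403e+00,
       -4.68639715e-03, -6.65829951e-07]), 'tool_pos': array([0.18915517, 0.59505265, 0.23021926]), 'tool_rot': array([ 1.11031841e-03,  9.88166020e-01, -1.53384070e-01, -1.05937531e-04]), 'force': array([-0.04347994,  0.02097448,  0.72985273]), 'wrist_torque': array([-0.01631131,  0.04418163, -0.07540847]), 'grip_width': 0.08541479818979027}
scene [[457.61097003   0.         321.74068879]
 [  0.         457.61097003 240.2559067 ]
 [  0.           0.           1.        ]] [1.05923981 0.21856818 0.85793231] [-0.16597261  0.45848173  0.82103266 -0.29690566]
side [[612.10181933   0.         319.49718879]
 [  0.         612.10181933 230.73709715]
 [  0.           0.           1.        ]] [ 0.20384333 -1.0891349   1.14244587] [-0.36936513  0.91888565 -0.12451772  0.06094181]
wrist [[338.83567201   0.         320.83084085]
 [  0.         338.83567201 237.71044595]
 [  0.           0.           1.        ]] [0.26248127 0.57350355 0.37335873] [-0.09002793 -0.58330923  0.79803712  0.12158149]
```

View pics/scene0.png

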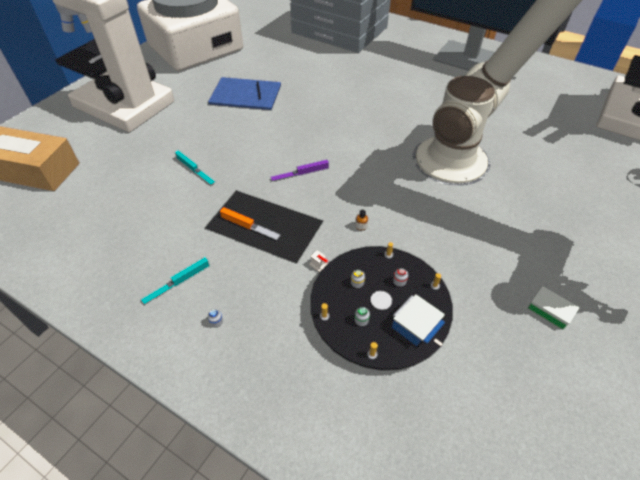

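View pics/side0.png

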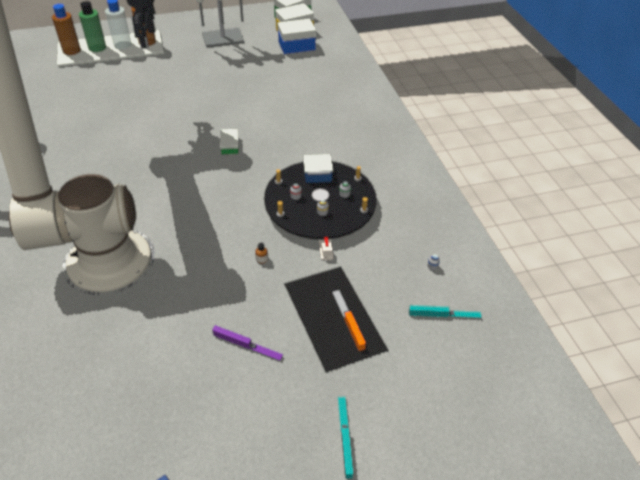

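View pics/wrist0.png

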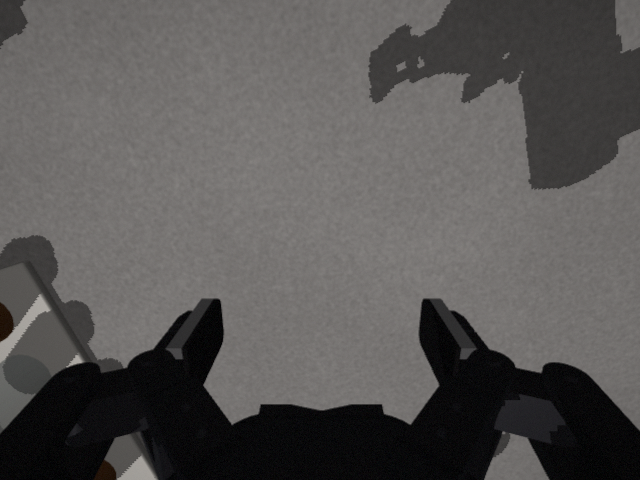

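```bash
cat > h.py <<'E'
import numpy as np,cv2,pickle
from scipy.spatial.transform import Rotation as R
def Rm(f):
    q=np.array(f["rotation"],float)
    return q if q.shape==(3,3) else R.from_quat(q[[1,2,3,0]]).as_matrix()
def ray(f,u,v): return Rm(f)@np.linalg.solve(f["camera_matrix"],[u,v,1.])
def atz(f,u,v,z):
    d=ray(f,u,v);p=np.array(f["position"]);return p+d*(z-p[2])/d[2]
def dep(f,u,v): return np.array(f["position"])+ray(f,u,v)*float(f["range_z"][int(round(v)),int(round(u))])
def proj(f,p):
    c=Rm(f).T@(np.asarray(p)-f["position"]);k=f["camera_matrix"]@c;return k[:2]/k[2]
def cloud(f):
    v,u=np.mgrid[:480,:640];z=f["range_z"]
    d=np.stack([u,v,np.ones_like(u)],-1)@np.linalg.inv(f["camera_matrix"]).T
    return (d*z[...,None])@Rm(f).T+f["position"]
def crop(f,u0,v0,u1,v1,name,s=None):
    im=f["color"][v0:v1,u0:u1,::-1];s=s or min(800/(u1-u0),600/(v1-v0))
    cv2.imwrite("pics/"+name+".png",cv2.resize(im,None,fx=s,fy=s,interpolation=cv2.INTER_CUBIC));print(name,"scale",s)
def load(n): return pickle.load(open(n+".pkl","rb"))
E
python3 - <<'E'
from h import *
for n in ["scene","side"]:
    f=load(n);print(n,Rm(f)[:,2])
    P=cloud(f);
    for nm,(u,v) in dict(scene=dict(bench=(120,230),hub=(381,300),disc=(340,330),pad=(270,245)),side=dict(hub=(320,195),disc=(320,225),pad=(310,310),bench=(480,250)))[n].items(): print(nm,dep(f,u,v))
f=load("scene");crop(f,300,230,460,370,"s_car");crop(f,195,180,335,270,"s_tool")
f=load("side");crop(f,255,150,385,270,"d_car");crop(f,280,260,400,370,"d_tool")
E
```

```text
scene [-0.54478952 -0.33534767 -0.76860024]
bench [ 6.85682631e-01 -6.00569956e-01 -6.43476875e-04]
hub [0.55094674 0.05233898 0.03654199]
disc [0.65791446 0.01461566 0.03761996]
pad [ 0.53242844 -0.25182104  0.00475598]
side [ 0.20398211  0.66363196 -0.719711  ]
hub [0.55317452 0.05212799 0.04150241]
disc [ 0.52464838 -0.04834641  0.03445239]
pad [ 0.43632524 -0.27639463  0.00312425]
bench [ 0.89978265 -0.2083968   0.00457512]
s_car scale 4.285714285714286
s_tool scale 5.714285714285714
d_car scale 5.0
d_tool scale 5.454545454545454
```

View pics/s_car.png

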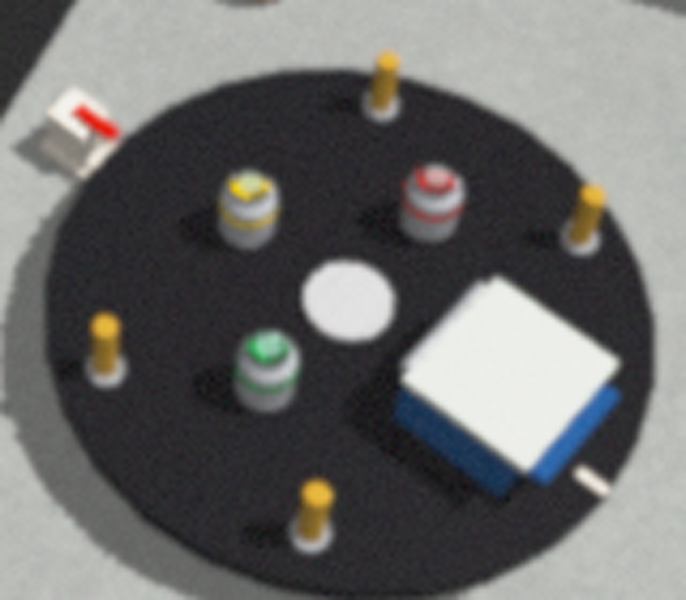

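View pics/s_tool.png

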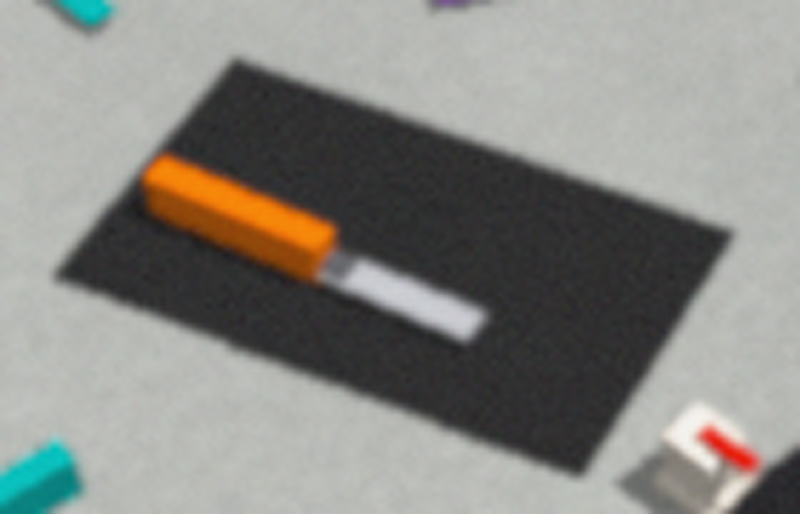

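View pics/d_car.png

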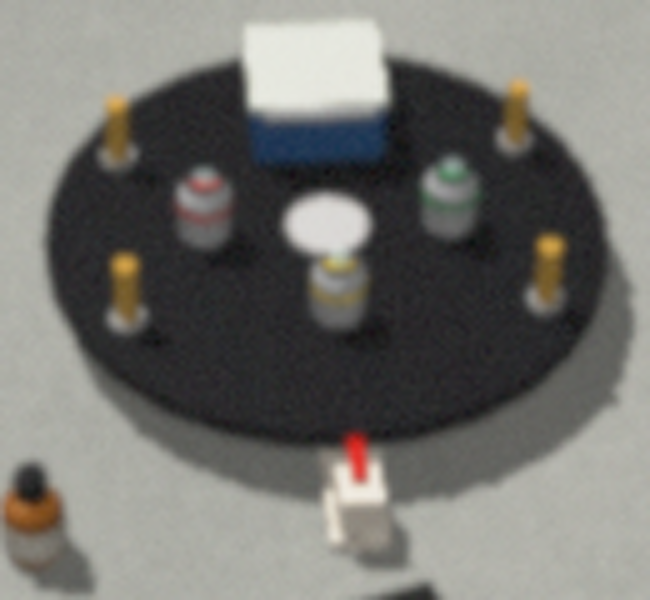

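View pics/d_tool.png

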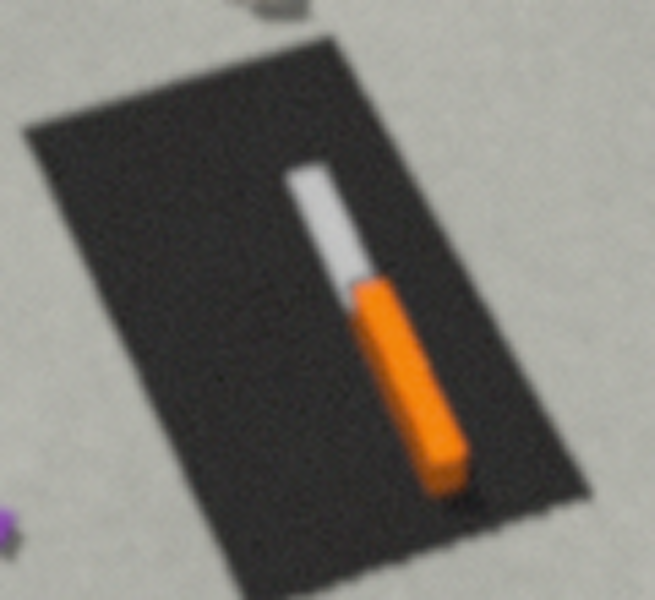

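```bash
python3 - <<'E'
from h import *
from scipy.optimize import least_squares
s=load("scene");d=load("side")
S=lambda p:np.array(p)/4.285714+[300,230]-.5+.1
D=lambda p:np.array(p)/5+[255,150]-.5+.1
ps=[atz(s,*S(p),.077) for p in [(388,62),(593,193),(317,490),(105,322)]]
pd=[atz(d,*D(p),.077) for p in [(125,262),(117,103),(517,88),(550,243)]]
for a,b in zip(ps,pd):print("post",a[:2].round(4),b[:2].round(4))
print("hub",atz(s,*S((348,300)),.038),atz(d,*D((328,224)),.038))
i1=atz(s,*S((118,132)),.037);i2=atz(d,*D((355,437)),.037);print("index",i1,i2)
m=atz(s,*S((606,493)),.037);print("mark",m)
for P in (ps,pd):
    P=np.array(P)[:,:2]
    f=lambda x:(np.array([[x[0]+.125*np.cos(x[2]+np.radians(a)),x[1]+.125*np.sin(x[2]+np.radians(a))] for a in A])-P).ravel()
    best=None
    for A in ([300,60,120,240],[60,120,240,300][::-1],[240,300,60,120],[120,240,300,60],[60,300,240,120],[300,240,120,60],[240,120,60,300],[120,60,300,240]):
      for t in (0,1.5,3,4.5):
        r=least_squares(f,[.55,.05,t]);
        if best is None or r.cost<best[0]:best=(r.cost,r.x,A,r.fun)
    print(best[:3],np.abs(best[3]).max(),np.degrees(best[1][2]))
    c=best[1][:2]
    for nm,q in dict(i1=i1,i2=i2,m=m).items():
        v=q[:2]-c;print(nm,np.hypot(*v),np.degrees(np.arctan2(v[1],v[0])))
T=lambda p:np.array(p)/5.714286+[195,180]-.4
U=lambda p:np.array(p)/5.454545+[280,260]-.4
print("tool scene: back top L/R, front top",[atz(s,*T(p),.028)[:2].round(4) for p in [(146,180),(168,153),(338,231),(321,256)]], "tip",[atz(s,*T(p),.012)[:2].round(4) for p in [(488,318),(470,342)]])
print("tool side: front L,R,back R,L",[atz(d,*U(p),.028)[:2].round(4) for p in [(354,288),(388,282),(468,450),(428,464)]],"tip",[atz(d,*U(p),.012)[:2].round(4) for p in [(286,176),(326,164)]])
print("pad scene",[atz(s,*T(p),.004)[:2].round(4) for p in [(235,60),(732,233),(582,475),(58,275)]])
E
```

```text
post [0.4359 0.012 ] [0.4359 0.0161]
post [0.4578 0.1336] [0.4602 0.1373]
post [0.6695 0.0924] [0.6712 0.0954]
post [ 0.6452 -0.0307] [ 0.6489 -0.0251]
hub [0.55118588 0.05182738 0.038     ] [0.55544531 0.05788269 0.038     ]
index [ 0.52122873 -0.09832532  0.037     ] [ 0.52589964 -0.0944954   0.037     ]
mark [0.58142736 0.19929127 0.037     ]
(np.float64(3.4442494990413073e-06), array([0.55209522, 0.05182545, 1.37657984]), [120, 60, 300, 240]) 0.0020697151664261226 78.87221519976923
i1 0.15329054977100645 -101.61646633403794
i2 0.14864722900196944 -100.15004361518787
m 0.15035472578895334 78.75023803175006
(np.float64(2.587101361650144e-06), array([0.55404115, 0.05594898, 4.51950172]), [300, 240, 120, 60]) 0.0011430193776838932 258.948373815281
i1 0.1577251192253466 -102.00725260445921
i2 0.1530537657436673 -100.59507478311653
m 0.14593497736740513 79.18372214268673
tool scene: back top L/R, front top [array([ 0.5233, -0.4086]), array([ 0.5056, -0.4109]), array([ 0.5035, -0.3191]), array([ 0.5188, -0.3166])] tip [array([ 0.4993, -0.2451]), array([ 0.5142, -0.2439])]
tool side: front L,R,back R,L [array([ 0.5042, -0.3206]), array([ 0.5187, -0.3214]), array([ 0.5241, -0.4076]), array([ 0.5067, -0.4096])] tip [array([ 0.4982, -0.2455]), array([ 0.5167, -0.2437])]
pad scene [array([ 0.4261, -0.4411]), array([ 0.3972, -0.1861]), array([ 0.543 , -0.1685]), array([ 0.572 , -0.4227])]
```

```bash
cat >> h.py <<'E'
def xang(st):
    q=st["tool_rot"];M=R.from_quat(np.array(q)[[1,2,3,0]]).as_matrix();return np.degrees(np.arctan2(M[1,0],M[0,0])),M
def plan(p0,a0,p1,a1,n,every=False):
    p0=np.array(p0,float);p1=np.array(p1,float);da=(a1-a0)/n;out=[]
    for k in range(n):
        a=np.radians(a0+da*k);x=np.array([np.cos(a),np.sin(a)]);y=np.array([np.sin(a),-np.cos(a)])
        d=(p1-p0)/n
        out.append((round(d[:2]@x/.05,3),round(d[:2]@y/.05,3),round(-d[2]/.05,3),round(-da/5,3)))
    for r in (out if every or da else out[:1]):print(r)
    return out
E
python3 - <<'E'
from h import *
from workcell import read_state
st=read_state();a,M=xang(st);print(a,M.round(3))
plan(st["tool_pos"],a,[.436,.014,.20],a,16)
E
```

```text
-17.639379590499328 [[ 0.953 -0.303 -0.   ]
 [-0.303 -0.953 -0.002]
 [ 0.     0.002 -1.   ]]
(np.float64(0.514), np.float64(0.599), np.float64(0.038), np.float64(-0.0))
```

Request:
play_rows(
  series=[
    {"dx":0.514,"dy":0.599,"dz":0.038,"gripper":85},
    {"dx":0.514,"dy":0.599,"dz":0.038},
    {"dx":0.514,"dy":0.599,"dz":0.038},
    {"dx":0.514,"dy":0.599,"dz":0.038},
    {"dx":0.514,"dy":0.599,"dz":0.038},
    {"dx":0.514,"dy":0.599,"dz":0.038},
    {"dx":0.514,"dy":0.599,"dz":0.038},
    {"dx":0.514,"dy":0.599,"dz":0.038},
  ],
)

```text
validation failed for argument at $.se...
```

Request:
play_rows(
  series=[
    {"dx":0.514,"dy":0.599,"dz":0.038},
    {"dx":0.514,"dy":0.599,"dz":0.038},
    {"dx":0.514,"dy":0.599,"dz":0.038},
    {"dx":0.514,"dy":0.599,"dz":0.038},
    {"dx":0.514,"dy":0.599,"dz":0.038},
    {"dx":0.514,"dy":0.599,"dz":0.038},
    {"dx":0.514,"dy":0.599,"dz":0.038},
    {"dx":0.514,"dy":0.599,"dz":0.038},
  ],
)

```text
validation failed for argument at $.se...
```

Request:
play_rows(
  series=[
    {"yaw":-0.914,"gripper":30},
    {"yaw":-0.914},
    {"yaw":-0.914},
    {"yaw":-0.914},
    {"yaw":-0.914},
    {"yaw":-0.914},
    {"yaw":-0.914},
    {"yaw":-0.914},
  ],
)

```text
validation failed for argument at $.se...
```

```bash
python3 - <<'E'
from h import *
from workcell import *
f=grab_frame("wrist");st=read_state();pickle.dump(f,open("w1.pkl","wb"));print(st["time_s"],st["tool_pos"],xang(st)[0],st["grip_width"],st["joint_pos"])
cv2.imwrite("pics/w1.png",f["color"][:,:,::-1])
print(proj(f,[.436,.014,.077]),proj(f,[.553,.054,.037]))
E
```

```text
0.2 [0.18923262 0.59530362 0.23063922] -17.63974341451585 0.08533186481791721 [ 1.52160229e+00  3.85260754e-01  7.14309379e-03 -2.52467369e-04
 -1.19399118e+00 -2.58584584e-01]
[1207.61922479 -516.96022093] [1038.90753136 -672.70478812]
```

View pics/w1.png

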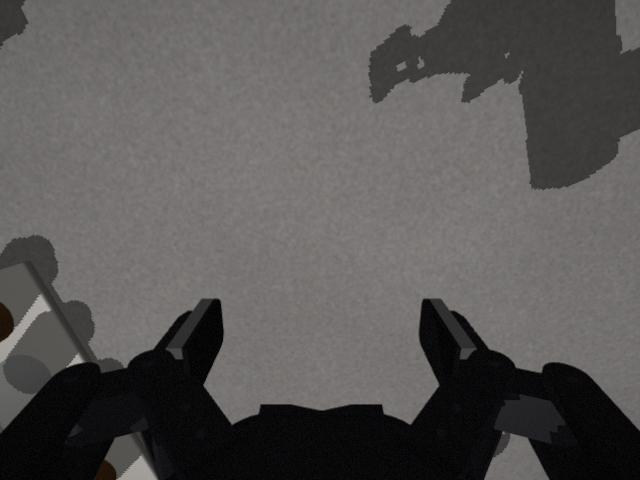

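Request:
play_rows(
  series=[
    {"gripper":85,"dx":0.514,"dy":0.599,"dz":0.038,"yaw":0},
    {"gripper":85,"dx":0.514,"dy":0.599,"dz":0.038,"yaw":0},
    {"gripper":85,"dx":0.514,"dy":0.599,"dz":0.038,"yaw":0},
    {"gripper":85,"dx":0.514,"dy":0.599,"dz":0.038,"yaw":0},
    {"gripper":85,"dx":0.514,"dy":0.599,"dz":0.038,"yaw":0},
    {"gripper":85,"dx":0.514,"dy":0.599,"dz":0.038,"yaw":0},
    {"gripper":85,"dx":0.514,"dy":0.599,"dz":0.038,"yaw":0},
    {"gripper":85,"dx":0.514,"dy":0.599,"dz":0.038,"yaw":0},
  ],
)

```text
time_s: 1.0
tool_pos: [0.3129, 0.3033, 0.2161]
tool_rot: [-0.0, 0.988, -0.153, 0.0]
force: [1.4, 0.3, 0.7]
grip_width: 0.0847
```

Request:
play_rows(
  series=[
    {"gripper":85,"dx":0.514,"dy":0.599,"dz":0.038,"yaw":0},
    {"gripper":85,"dx":0.514,"dy":0.599,"dz":0.038,"yaw":0},
    {"gripper":85,"dx":0.514,"dy":0.599,"dz":0.038,"yaw":0},
    {"gripper":85,"dx":0.514,"dy":0.599,"dz":0.038,"yaw":0},
    {"gripper":85,"dx":0.514,"dy":0.599,"dz":0.038,"yaw":0},
    {"gripper":85,"dx":0.514,"dy":0.599,"dz":0.038,"yaw":0},
    {"gripper":85,"dx":0.514,"dy":0.599,"dz":0.038,"yaw":0},
    {"gripper":85,"dx":0.514,"dy":0.599,"dz":0.038,"yaw":0},
  ],
)

```text
time_s: 1.8
tool_pos: [0.4363, 0.0128, 0.201]
tool_rot: [-0.0, 0.988, -0.153, 0.0]
force: [0.3, 0.2, 0.3]
grip_width: 0.0851
```

Request:
play_rows(
  series=[
    {"gripper":30,"dx":0,"dy":0,"dz":0,"yaw":-0.914},
    {"gripper":30,"dx":0,"dy":0,"dz":0,"yaw":-0.914},
    {"gripper":30,"dx":0,"dy":0,"dz":0,"yaw":-0.914},
    {"gripper":30,"dx":0,"dy":0,"dz":0,"yaw":-0.914},
    {"gripper":30,"dx":0,"dy":0,"dz":0,"yaw":-0.914},
    {"gripper":30,"dx":0,"dy":0,"dz":0,"yaw":-0.914},
    {"gripper":30,"dx":0,"dy":0,"dz":0,"yaw":-0.914},
    {"gripper":30,"dx":0,"dy":0,"dz":0,"yaw":-0.914},
  ],
)

```text
time_s: 2.6
tool_pos: [0.4359, 0.0143, 0.2009]
tool_rot: [-0.0, 0.986, 0.166, -0.0]
force: [-0.2, -0.9, 0.0]
grip_width: 0.0303
```

```bash
python3 - <<'E'
from h import *
from workcell import *
f=grab_frame("wrist");st=read_state();pickle.dump(f,open("w1.pkl","wb"));print(st["time_s"],st["tool_pos"],xang(st)[0],st["grip_width"],st["joint_pos"])
cv2.imwrite("pics/w1.png",f["color"][:,:,::-1])
print(proj(f,[.436,.014,.077]),proj(f,[.553,.054,.037]))
E
```

```text
2.65 [0.43588648 0.01433261 0.20086024] 19.22315013679673 0.03032507427705777 [ 4.07938851e-01  8.67339017e-02 -4.75350899e-01 -1.28599204e-04
 -1.00879247e+00  1.49843327e+00]
[322.64069719 230.16396486] [323.23128818  72.31605997]
```

View pics/w1.png

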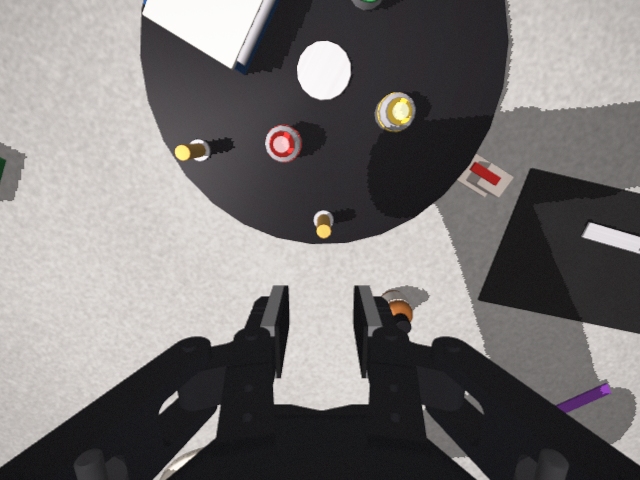

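```bash
python3 - <<'E'
from h import *
f=load("w1");crop(f,440,140,540,215,"w1p");crop(f,290,30,360,100,"w1h",8)
E
```

```text
w1p scale 8.0
w1h scale 8
```

View pics/w1p.png

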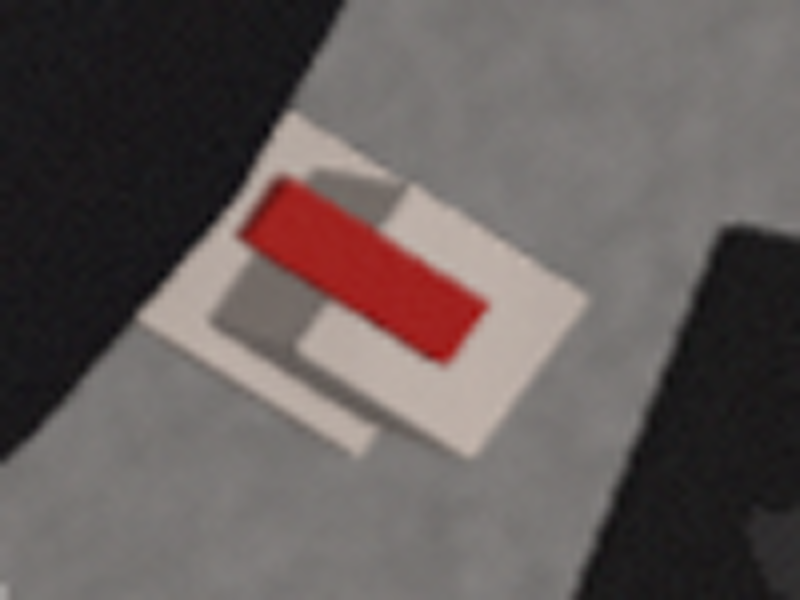

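View pics/w1h.png

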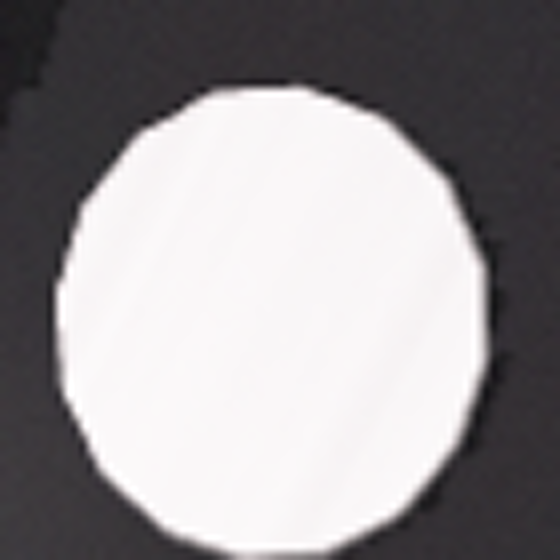

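```bash
python3 - <<'E'
from h import *
f=load("w1")
c=atz(f,323.6,69.6,.038);p=atz(f,323,231,.077)
a=atz(f,440+266/8-.5,140+207/8-.5,.039);b=atz(f,440+465/8-.5,140+335/8-.5,.039)
print(c,p,a,b)
for q in (a,b):
    v=q-c;print(np.hypot(v[0],v[1]),np.degrees(np.arctan2(v[1],v[0])))
v=p-c;print(np.hypot(v[0],v[1]),np.degrees(np.arctan2(v[1],v[0])))
v=b-a;print("bar dir",np.degrees(np.arctan2(v[1],v[0])))
E
```

```text
[0.55486199 0.05433624 0.038     ] [0.43542237 0.01348691 0.077     ] [ 0.52535576 -0.09553903  0.039     ] [ 0.5199583  -0.12299071  0.039     ]
0.15275214004954368 -101.13749245861543
0.18072939946727887 -101.1353162554378
0.12623189394983203 -161.118888549206
bar dir -101.12343447382912
```

Request:
play_rows(
  series=[
    {"gripper":30,"dx":0,"dy":0.012,"dz":0.52,"yaw":0.06},
    {"gripper":30,"dx":0,"dy":0,"dz":0.78,"yaw":0},
    {"gripper":30,"dx":0,"dy":0,"dz":0.78,"yaw":0},
    {"gripper":30,"dx":0,"dy":0,"dz":0.65,"yaw":0},
    {"gripper":30,"dx":0,"dy":0,"dz":0.39,"yaw":0},
    {"gripper":13.5,"dx":0,"dy":0,"dz":0,"yaw":0},
    {"gripper":13.5,"dx":0,"dy":0,"dz":0,"yaw":0},
    {"gripper":13.5,"dx":0,"dy":0,"dz":0,"yaw":0},
  ],
  newtons=20,
)

```text
time_s: 3.45
tool_pos: [0.4373, 0.0142, 0.0462]
tool_rot: [-0.0, 0.987, 0.162, 0.001]
force: [0.0, 0.2, 0.3]
grip_width: 0.0134
```

```bash
python3 - <<'E'
from h import *
from workcell import *
f=grab_frame("scene");st=read_state();print(st["time_s"],st["tool_pos"],xang(st)[0],st["grip_width"],st["force"])
crop(f,300,150,500,370,"s1")
E
```

```text
3.5 [0.43733617 0.01424027 0.04625244] 18.62320708464221 0.013673467603938609 [0.52854033 0.58463902 0.08219906]
s1 scale 2.727272727272727
```

View pics/s1.png

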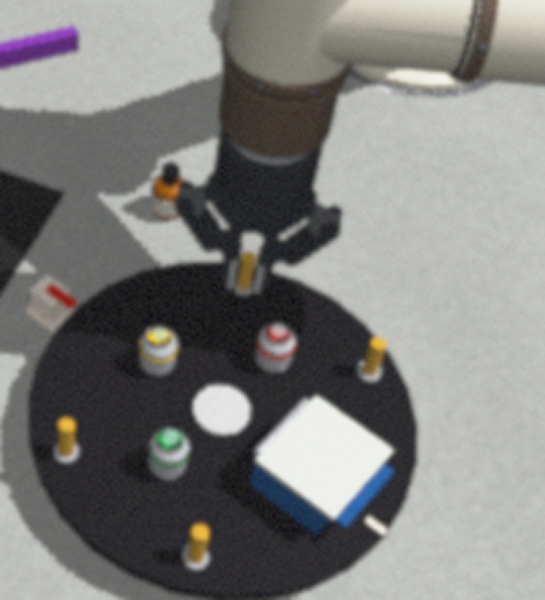

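Brass post sits between the fingers (crop ~(245,270)). Now drag it round clockwise.

Request:
play_rows(
  series=[
    {"gripper":13.5,"dx":0.003,"dy":-0.109,"dz":0,"yaw":0.5},
    {"gripper":13.5,"dx":0.0095,"dy":-0.218,"dz":0,"yaw":1},
    {"gripper":13.5,"dx":0.0095,"dy":-0.218,"dz":0,"yaw":1},
    {"gripper":13.5,"dx":0.0095,"dy":-0.218,"dz":0,"yaw":1},
    {"gripper":13.5,"dx":0.0095,"dy":-0.218,"dz":0,"yaw":1},
    {"gripper":13.5,"dx":0.0095,"dy":-0.218,"dz":0,"yaw":1},
    {"gripper":13.5,"dx":0.0095,"dy":-0.218,"dz":0,"yaw":1},
    {"gripper":13.5,"dx":0.0095,"dy":-0.218,"dz":0,"yaw":1},
  ],
)

```text
time_s: 4.3
tool_pos: [0.437, 0.0948, 0.0463]
tool_rot: [-0.001, 0.986, -0.166, 0.001]
force: [0.3, -1.3, -0.7]
grip_width: 0.0135
```

```bash
cat > chk.py <<'E'
from h import *
from workcell import *
st=read_state();c=np.array([.554,.0541]);v=st["tool_pos"][:2]-c
print(st["time_s"],st["tool_pos"],"xang",xang(st)[0],"r",np.hypot(*v),"phi",np.degrees(np.arctan2(v[1],v[0])),st["grip_width"],st["force"],st["joint_pos"].round(2))
E
python3 chk.py
```

```text
4.3 [0.43701534 0.09484213 0.04628671] xang -19.075831680139473 r 0.12387627595172652 phi 160.79835576163768 0.013543425733633563 [ 0.34814311 -1.32279762 -0.67465631] [ 0.58  0.33 -0.65  0.   -0.58  0.66]
```

Request:
play_rows(
  series=[
    {"gripper":13.5,"dx":0.0095,"dy":-0.218,"dz":0,"yaw":1},
    {"gripper":13.5,"dx":0.0095,"dy":-0.218,"dz":0,"yaw":1},
    {"gripper":13.5,"dx":0.0095,"dy":-0.218,"dz":0,"yaw":1},
    {"gripper":13.5,"dx":0.0095,"dy":-0.218,"dz":0,"yaw":1},
    {"gripper":13.5,"dx":0.0095,"dy":-0.218,"dz":0,"yaw":1},
    {"gripper":13.5,"dx":0.0095,"dy":-0.218,"dz":0,"yaw":1},
    {"gripper":13.5,"dx":0.0095,"dy":-0.218,"dz":0,"yaw":1},
    {"gripper":13.5,"dx":0.0095,"dy":-0.218,"dz":0,"yaw":1},
  ],
)

```text
time_s: 5.1
tool_pos: [0.4904, 0.1611, 0.0462]
tool_rot: [-0.001, 0.87, -0.493, 0.0]
force: [-0.8, -1.3, -1.0]
grip_width: 0.0132
```

Request:
play_rows(
  series=[
    {"gripper":13.5,"dx":0.0095,"dy":-0.218,"dz":0,"yaw":1},
    {"gripper":13.5,"dx":0.0095,"dy":-0.218,"dz":0,"yaw":1},
    {"gripper":13.5,"dx":0.0095,"dy":-0.218,"dz":0,"yaw":1},
    {"gripper":13.5,"dx":0.0095,"dy":-0.218,"dz":0,"yaw":1},
    {"gripper":13.5,"dx":0.0095,"dy":-0.218,"dz":0,"yaw":1},
    {"gripper":13.5,"dx":0.0095,"dy":-0.218,"dz":0,"yaw":1},
    {"gripper":13.5,"dx":0.0095,"dy":-0.218,"dz":0,"yaw":1},
    {"gripper":13.5,"dx":0.0095,"dy":-0.218,"dz":0,"yaw":1},
  ],
)

```text
time_s: 5.9
tool_pos: [0.5743, 0.1773, 0.0462]
tool_rot: [0.0, -0.649, 0.761, 0.0]
force: [-1.3, -0.6, 0.4]
grip_width: 0.0136
```

```bash
python3 chk.py
```

```text
5.9 [0.57426014 0.1773124  0.0461606 ] xang -99.09561167695848 r 0.124867008504645 phi 80.66226369574325 0.01361204002325569 [-1.331561   -0.62089784  0.4240306 ] [ 0.57  0.53 -0.27 -0.   -0.77 -0.73]
```

Request:
play_rows(
  series=[
    {"gripper":13.5,"dx":0.0095,"dy":-0.218,"dz":0,"yaw":1},
    {"gripper":13.5,"dx":0.0095,"dy":-0.218,"dz":0,"yaw":1},
    {"gripper":13.5,"dx":0.0095,"dy":-0.218,"dz":0,"yaw":1},
    {"gripper":13.5,"dx":0.0095,"dy":-0.218,"dz":0,"yaw":1},
    {"gripper":13.5,"dx":0.0095,"dy":-0.218,"dz":0,"yaw":1},
    {"gripper":13.5,"dx":0.0095,"dy":-0.218,"dz":0,"yaw":1},
    {"gripper":13.5,"dx":0.0095,"dy":-0.218,"dz":0,"yaw":1},
    {"gripper":13.5,"dx":0.0095,"dy":-0.218,"dz":0,"yaw":1},
  ],
)

```text
time_s: 6.7
tool_pos: [0.6491, 0.136, 0.0462]
tool_rot: [0.0, -0.349, 0.937, 0.0]
force: [-0.5, -0.2, 0.3]
grip_width: 0.0136
```

Request:
play_rows(
  series=[
    {"gripper":13.5,"dx":0.0095,"dy":-0.218,"dz":0,"yaw":1},
    {"gripper":13.5,"dx":0.0095,"dy":-0.218,"dz":0,"yaw":1},
    {"gripper":13.5,"dx":0.005,"dy":-0.153,"dz":0,"yaw":0.7},
    {"gripper":13.5,"dx":0.003,"dy":-0.109,"dz":0,"yaw":0.5},
    {"gripper":13.5,"dx":0.001,"dy":-0.065,"dz":0,"yaw":0.3},
    {"gripper":13.5,"dx":0.001,"dy":-0.044,"dz":0,"yaw":0.2},
    {"gripper":13.5,"dx":0,"dy":0,"dz":0,"yaw":0},
    {"gripper":13.5,"dx":0,"dy":0,"dz":0,"yaw":0},
  ],
)

```text
time_s: 7.5
tool_pos: [0.6701, 0.1019, 0.0452]
tool_rot: [0.0, -0.196, 0.981, -0.0]
force: [-0.5, 0.4, 0.4]
grip_width: 0.0134
```

```bash
python3 chk.py;  python3 - <<'E'
from h import *
from workcell import *
for n in("scene","side"):
    f=grab_frame(n);pickle.dump(f,open(n+"2.pkl","wb"))
    u,v=proj(f,[.525,-.095,.037]).astype(int);crop(f,u-60,v-45,u+60,v+45,n+"2")
    cv2.imwrite("pics/%sfull2.png"%n,f["color"][:,:,::-1])
E
```

```text
7.5 [0.67006829 0.10188885 0.04517283] xang -157.3500124874224 r 0.12552140356937275 phi 22.37845888580887 0.013389581738107083 [-0.51310619  0.43933511  0.37247204] [ 0.39  0.64 -0.06  0.   -0.87 -1.56]
scene2 scale 6.666666666666667
side2 scale 6.666666666666667
```

View pics/scene2.png

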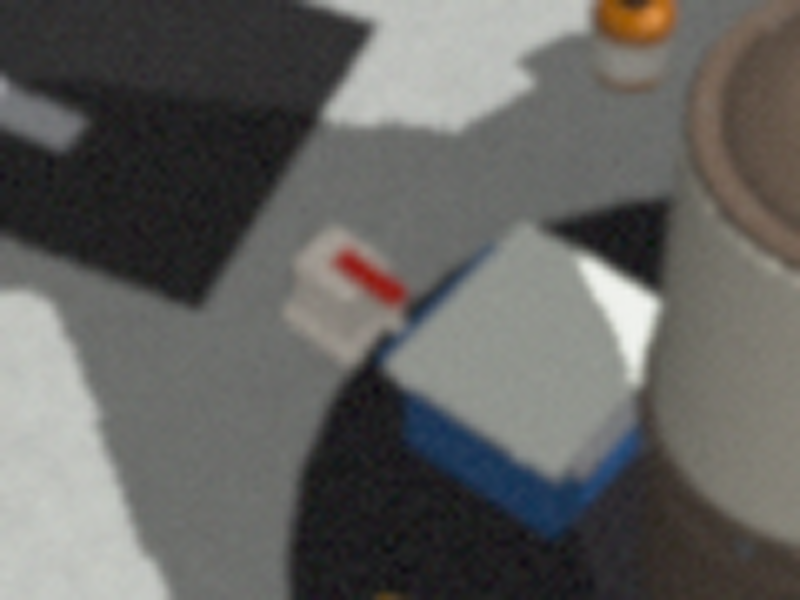

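View pics/side2.png

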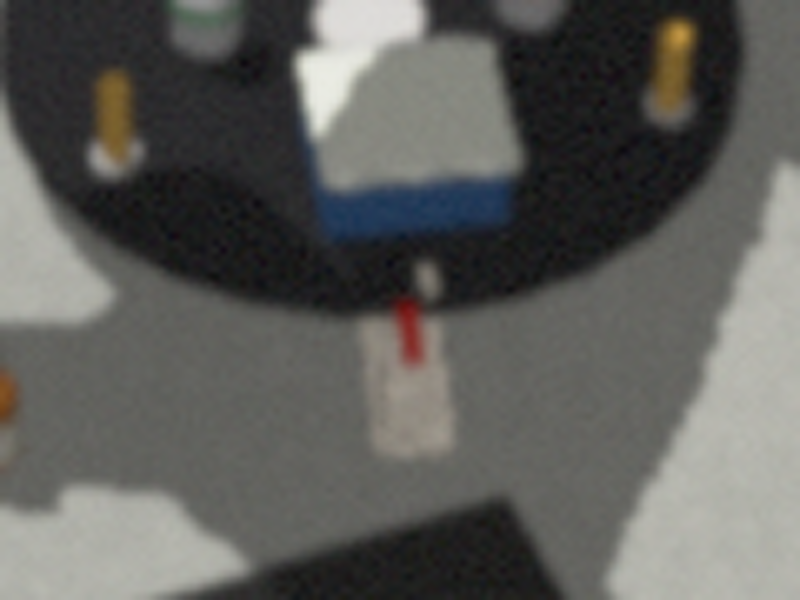

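Request:
play_rows(
  series=[
    {"gripper":13.5,"dx":0.002,"dy":-0.07,"dz":0,"yaw":0.35},
    {"gripper":13.5,"dx":0.002,"dy":-0.06,"dz":0,"yaw":0.25},
    {"gripper":13.5,"dx":0.001,"dy":-0.022,"dz":0,"yaw":0.1},
    {"gripper":13.5,"dx":0,"dy":0,"dz":0,"yaw":0},
    {"gripper":11,"dx":0,"dy":0,"dz":0,"yaw":0},
    {"gripper":11,"dx":0,"dy":0,"dz":0,"yaw":0},
    {"gripper":11,"dx":0,"dy":0,"dz":0,"yaw":0},
    {"gripper":11,"dx":0,"dy":0,"dz":0,"yaw":0},
  ],
  newtons=20,
)

```text
time_s: 8.4
tool_pos: [0.6727, 0.0945, 0.0449]
tool_rot: [-0.0, -0.166, 0.986, -0.0]
force: [0.2, -0.6, 0.4]
grip_width: 0.011
```

```bash
python3 chk.py;  python3 - <<'E'
from h import *
from workcell import *
for n in("side",):
    f=grab_frame(n);pickle.dump(f,open(n+"3.pkl","wb"))
    u,v=proj(f,[.525,-.095,.037]).astype(int);print(u,v);crop(f,u-30,v-30,u+30,v+20,n+"3",12)
E
```

```text
8.4 [0.67268389 0.09448712 0.04488011] xang -160.87230587693878 r 0.1253674032157048 phi 18.793001839018874 0.011042668582647734 [ 0.19810462 -0.64817752  0.43886074] [ 0.38  0.64 -0.06  0.   -0.87 -1.61]
325 237
side3 scale 12
```

View pics/side3.png

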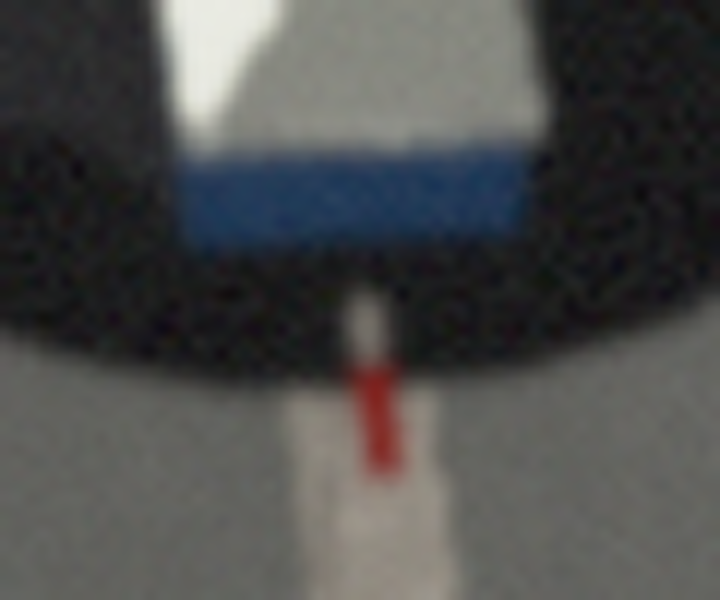

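Request:
play_rows(
  series=[
    {"gripper":30,"dx":0,"dy":0,"dz":0,"yaw":0},
    {"gripper":30,"dx":0,"dy":0,"dz":0,"yaw":0},
    {"gripper":30,"dx":0,"dy":0,"dz":-0.4,"yaw":0},
    {"gripper":30,"dx":0,"dy":0,"dz":-0.7,"yaw":0},
    {"gripper":50,"dx":0,"dy":0,"dz":-0.7,"yaw":-1},
    {"gripper":50,"dx":0,"dy":0,"dz":-0.7,"yaw":-1},
    {"gripper":50,"dx":0,"dy":0,"dz":-0.6,"yaw":-1},
    {"gripper":50,"dx":0,"dy":0,"dz":0,"yaw":-1},
  ],
)

```text
time_s: 9.25
tool_pos: [0.6753, 0.0953, 0.2064]
tool_rot: [0.006, -0.337, 0.942, -0.001]
force: [0.8, 0.2, 0.6]
grip_width: 0.0499
```

```bash
python3 chk.py;  python3 - <<'E'
from h import *
from workcell import *
st=read_state();a=xang(st)[0]
plan(st["tool_pos"],a,[.513,-.355,.20],-87.4,12)
E
```

```text
9.25 [0.67526754 0.09531863 0.20639378] xang -140.61467783377935 r 0.12808118996958207 phi 18.772808846584965 0.04994503349309888 [0.75612301 0.24783361 0.61695536] [ 0.38  0.49  0.12  0.   -1.18 -1.26]
(np.float64(0.685), np.float64(-0.408), np.float64(0.011), np.float64(-0.887))
(np.float64(0.715), np.float64(-0.354), np.float64(0.011), np.float64(-0.887))
(np.float64(0.74), np.float64(-0.298), np.float64(0.011), np.float64(-0.887))
(np.float64(0.761), np.float64(-0.24), np.float64(0.011), np.float64(-0.887))
(np.float64(0.777), np.float64(-0.18), np.float64(0.011), np.float64(-0.887))
(np.float64(0.789), np.float64(-0.12), np.float64(0.011), np.float64(-0.887))
(np.float64(0.796), np.float64(-0.058), np.float64(0.011), np.float64(-0.887))
(np.float64(0.798), np.float64(0.003), np.float64(0.011), np.float64(-0.887))
(np.float64(0.795), np.float64(0.065), np.float64(0.011), np.float64(-0.887))
(np.float64(0.788), np.float64(0.126), np.float64(0.011), np.float64(-0.887))
(np.float64(0.776), np.float64(0.187), np.float64(0.011), np.float64(-0.887))
(np.float64(0.759), np.float64(0.246), np.float64(0.011), np.float64(-0.887))
```

Request:
play_rows(
  series=[
    {"gripper":50,"dx":0.685,"dy":-0.408,"dz":0.011,"yaw":-0.887},
    {"gripper":50,"dx":0.715,"dy":-0.354,"dz":0.011,"yaw":-0.887},
    {"gripper":50,"dx":0.74,"dy":-0.298,"dz":0.011,"yaw":-0.887},
    {"gripper":50,"dx":0.761,"dy":-0.24,"dz":0.011,"yaw":-0.887},
    {"gripper":50,"dx":0.777,"dy":-0.18,"dz":0.011,"yaw":-0.887},
    {"gripper":50,"dx":0.789,"dy":-0.12,"dz":0.011,"yaw":-0.887},
    {"gripper":50,"dx":0.796,"dy":-0.058,"dz":0.011,"yaw":-0.887},
    {"gripper":50,"dx":0.798,"dy":0.003,"dz":0.011,"yaw":-0.887},
  ],
)

```text
time_s: 10.05
tool_pos: [0.5623, -0.2063, 0.1958]
tool_rot: [0.0, -0.607, 0.794, -0.0]
force: [0.3, -1.3, -0.1]
grip_width: 0.0498
```

Request:
play_rows(
  series=[
    {"gripper":50,"dx":0.795,"dy":0.065,"dz":0.011,"yaw":-0.887},
    {"gripper":50,"dx":0.788,"dy":0.126,"dz":0.011,"yaw":-0.887},
    {"gripper":50,"dx":0.776,"dy":0.187,"dz":0.011,"yaw":-0.887},
    {"gripper":50,"dx":0.759,"dy":0.246,"dz":0.011,"yaw":-0.887},
    {"gripper":50,"dx":0,"dy":0,"dz":0,"yaw":0},
    {"gripper":50,"dx":0,"dy":0,"dz":0,"yaw":0},
    {"gripper":50,"dx":0,"dy":0,"dz":0,"yaw":0},
    {"gripper":50,"dx":0,"dy":0,"dz":0,"yaw":0},
  ],
)

```text
time_s: 10.85
tool_pos: [0.5089, -0.3539, 0.1935]
tool_rot: [-0.0, 0.722, -0.692, 0.0]
force: [0.1, -0.5, 0.1]
grip_width: 0.05
```

```bash
python3 chk.py;  python3 - <<'E'
from h import *
from workcell import *
for n in("wrist","side","scene"):
    f=grab_frame(n);pickle.dump(f,open(n+"4.pkl","wb"))
    cv2.imwrite("pics/%s4.png"%n,f["color"][:,:,::-1])
f=load("side4")
crop(f,265,160,385,260,"side4c");
E
```

```text
10.85 [ 0.50891058 -0.35389475  0.19346356] xang -87.57628542959382 r 0.4104787053360486 phi -96.30643435682708 0.04998740729160865 [ 0.10395725 -0.5229102   0.08558435] [-0.35  0.4  -0.06 -0.   -1.11  0.39]
side4c scale 6.0
```

View pics/wrist4.png

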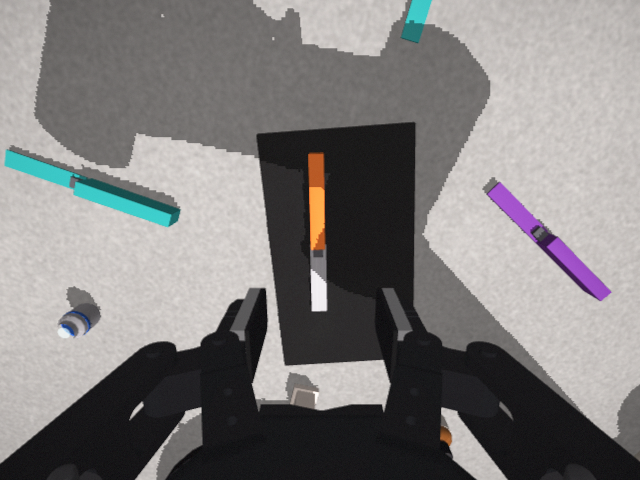

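View pics/side4c.png

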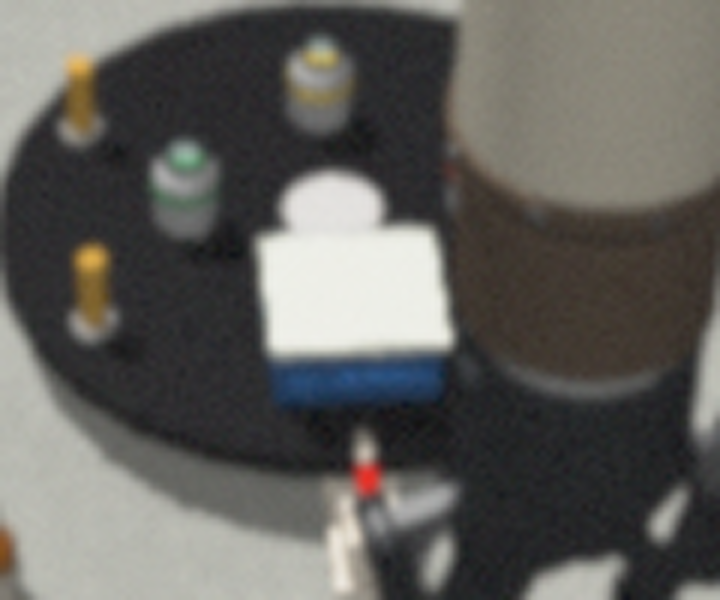

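View pics/scene4.png

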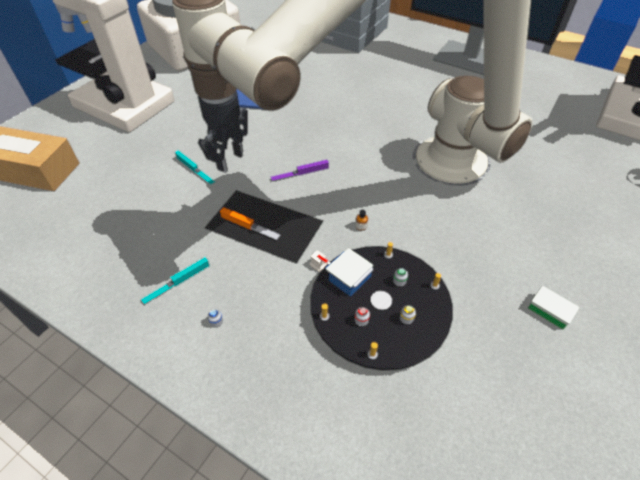

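```bash
python3 - <<'E'
from h import *
f=load("wrist4");crop(f,280,140,360,320,"w4",3.33)
E
```

```text
w4 scale 3.33
```

View pics/w4.png

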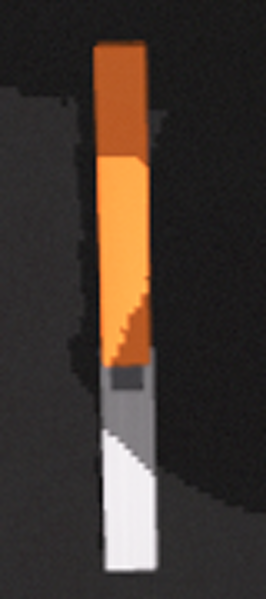

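```bash
python3 - <<'E'
from h import *
from workcell import read_state
f=load("wrist4");s=3.33;C=lambda u,v,z:atz(f,280+u/s-.35,140+v/s-.35,z)
B=C(120,43,.028);F=C(127,366,.028);T=C(131,570,.012)
print(B,F,T,np.linalg.norm(F-B),np.linalg.norm((T-F)[:2]))
for a,b in((B,F),(F,T),(B,T)): d=b-a;print(np.degrees(np.arctan2(d[1],d[0])))
g=F+(B-F)*30/90;print("grasp",g)
st=read_state();a=xang(st)[0];print(a)
plan(st["tool_pos"],a,[g[0],g[1],.0075],a,8)
# jaw midpoint check
print(proj(f,st["tool_pos"]))
E
```

```text
[ 0.51636401 -0.41100213  0.028     ] [ 0.51091752 -0.32025045  0.028     ] [ 0.50678205 -0.24484548  0.012     ] 0.09091496419418965 0.07551828674338588
93.43450162096374
93.13915549988165
93.30048976970652
grasp [ 0.51273302 -0.35050101  0.028     ]
-87.5716686721336
(np.float64(-0.009), np.float64(-0.01), np.float64(0.465), np.float64(-0.0))
[321.95191835 299.02780701]
```

Request:
play_rows(
  series=[
    {"gripper":50,"dx":-0.06,"dy":-0.07,"dz":0.4,"yaw":-0.14},
    {"gripper":40,"dx":0,"dy":0,"dz":0.75,"yaw":0},
    {"gripper":40,"dx":0,"dy":0,"dz":0.75,"yaw":0},
    {"gripper":40,"dx":0,"dy":0,"dz":0.75,"yaw":0},
    {"gripper":40,"dx":0,"dy":0,"dz":0.5,"yaw":0},
    {"gripper":40,"dx":0,"dy":0,"dz":0.2,"yaw":0},
    {"gripper":40,"dx":0,"dy":0,"dz":0.2,"yaw":0},
    {"gripper":40,"dx":0,"dy":0,"dz":0,"yaw":0},
  ],
)

```text
time_s: 11.8
tool_pos: [0.5119, -0.3516, 0.0155]
tool_rot: [0.0, 0.726, -0.688, -0.0]
force: [-0.8, 0.1, -0.3]
grip_width: 0.0399
```

```bash
python3 chk.py;  python3 - <<'E'
from h import *
from workcell import *
for n in("wrist","side"):
    f=grab_frame(n);pickle.dump(f,open(n+"5.pkl","wb"))
    cv2.imwrite("pics/%s5.png"%n,f["color"][:,:,::-1])
E
```

```text
11.8 [ 0.51188195 -0.35160489  0.01547286] xang -86.93405449044475 r 0.4078852652347527 phi -95.92690112848747 0.03994261513238841 [-0.82015382  0.10873151 -0.31142575] [-0.34  0.6  -0.24 -0.   -0.73  0.4 ]
```

View pics/wrist5.png

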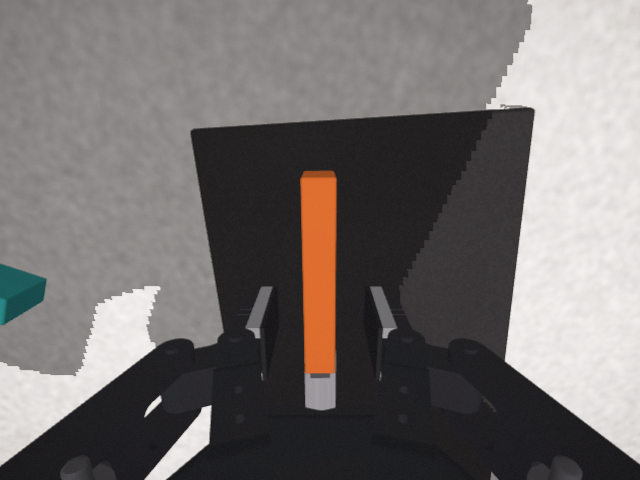

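Request:
play_rows(
  series=[
    {"gripper":40,"dx":0,"dy":0,"dz":0.1,"yaw":0},
    {"gripper":40,"dx":0,"dy":0,"dz":0.09,"yaw":0},
    {"gripper":12,"dx":0,"dy":0,"dz":0,"yaw":0},
    {"gripper":12,"dx":0,"dy":0,"dz":0,"yaw":0},
    {"gripper":5,"dx":0,"dy":0,"dz":0,"yaw":0},
    {"gripper":5,"dx":0,"dy":0,"dz":0,"yaw":0},
    {"gripper":5,"dx":0,"dy":0,"dz":0,"yaw":0},
    {"gripper":5,"dx":0,"dy":0,"dz":0,"yaw":0},
  ],
  newtons=90,
)

```text
time_s: 12.7
tool_pos: [0.512, -0.3519, 0.0066]
tool_rot: [-0.0, 0.726, -0.688, 0.0]
force: [-0.2, 0.7, 0.8]
grip_width: 0.0122
```

```bash
python3 chk.py
```

```text
12.7 [ 0.51197675 -0.35194569  0.00663243] xang -86.94705284843674 r 0.40821446954994706 phi -95.90872684272712 0.012221265212220531 [-0.17400443  0.6701934   0.78340442] [-0.34  0.61 -0.25  0.   -0.71  0.4 ]
```

Request:
play_rows(
  series=[
    {"gripper":5,"dx":0,"dy":0,"dz":-0.2,"yaw":0},
    {"gripper":5,"dx":0,"dy":0,"dz":-0.4,"yaw":0},
    {"gripper":5,"dx":0,"dy":0,"dz":-0.6,"yaw":0.4},
    {"gripper":5,"dx":0,"dy":0,"dz":-0.4,"yaw":0.6},
    {"gripper":5,"dx":0,"dy":0,"dz":-0.2,"yaw":0.8},
    {"gripper":5,"dx":0,"dy":0,"dz":0,"yaw":0.7},
    {"gripper":5,"dx":0,"dy":0,"dz":0,"yaw":0.34},
    {"gripper":5,"dx":0,"dy":0,"dz":0,"yaw":0},
  ],
)

```text
time_s: 13.5
tool_pos: [0.5114, -0.3517, 0.0962]
tool_rot: [-0.0, -0.635, 0.772, 0.0]
force: [0.5, -0.1, -1.0]
grip_width: 0.0123
```

```bash
python3 chk.py;  python3 - <<'E'
from h import *
from workcell import *
st=read_state();a=xang(st)[0]
C=np.array([.554,.0541]);u=np.array([np.cos(np.radians(-101.13)),np.sin(np.radians(-101.13))])
t=C+u*.2673;print(t)
plan(st["tool_pos"],a,[t[0],t[1],.0936],a,6)
for n in("side","scene","wrist"):
    f=grab_frame(n);pickle.dump(f,open(n+"6.pkl","wb"))
    cv2.imwrite("pics/%s6.png"%n,f["color"][:,:,::-1])
E
```

```text
13.5 [ 0.51138276 -0.35170312  0.09624894] xang -101.1478254814541 r 0.40803479868571657 phi -95.99519739873315 0.012275377324763985 [ 0.47728911 -0.12106671 -0.96505841] [-0.34  0.5  -0.17 -0.   -0.9   0.15]
[ 0.50240155 -0.20817255]
(np.float64(-0.464), np.float64(0.122), np.float64(0.009), np.float64(-0.0))
```

View pics/side6.png

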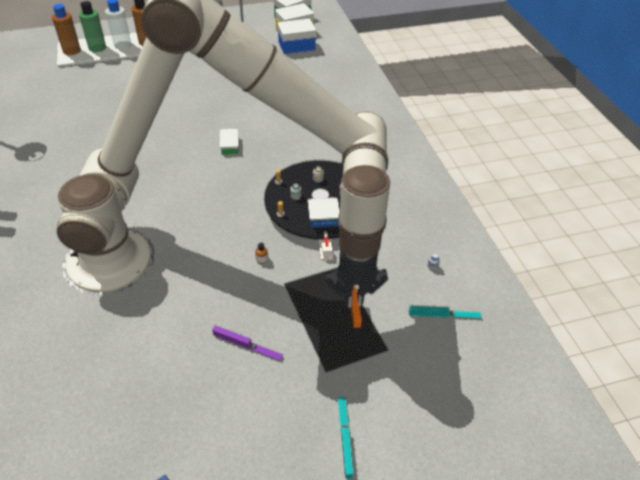

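View pics/scene6.png

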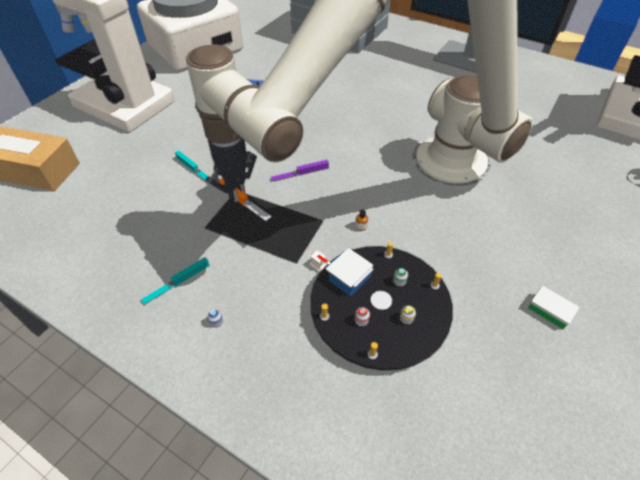

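View pics/wrist6.png

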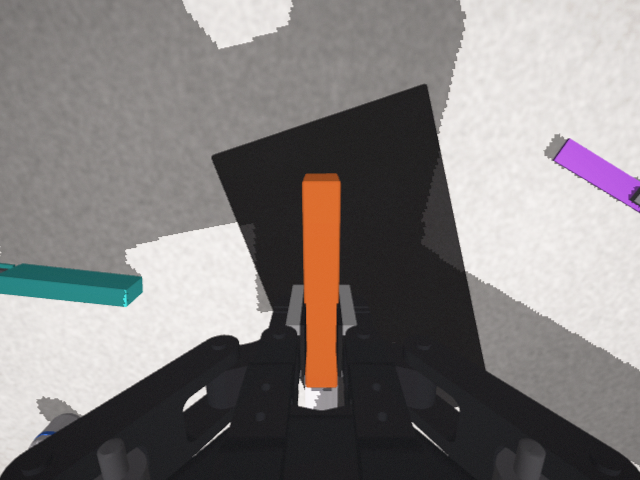

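Request:
play_rows(
  series=[
    {"gripper":5,"dx":-0.3,"dy":0.08,"dz":0.03,"yaw":0},
    {"gripper":5,"dx":-0.5,"dy":0.13,"dz":0.05,"yaw":0},
    {"gripper":5,"dx":-0.55,"dy":0.145,"dz":0.05,"yaw":0},
    {"gripper":5,"dx":-0.55,"dy":0.145,"dz":0.05,"yaw":0},
    {"gripper":5,"dx":-0.5,"dy":0.13,"dz":0.05,"yaw":0},
    {"gripper":5,"dx":-0.38,"dy":0.1,"dz":0.03,"yaw":0},
    {"gripper":5,"dx":0,"dy":0,"dz":0,"yaw":0},
    {"gripper":5,"dx":0,"dy":0,"dz":0,"yaw":0},
  ],
)

```text
time_s: 14.45
tool_pos: [0.5029, -0.2078, 0.0834]
tool_rot: [-0.0, -0.636, 0.772, -0.0]
force: [0.4, -0.7, 0.5]
grip_width: 0.0122
```

```bash
python3 chk.py;  python3 - <<'E'
from h import *
from workcell import *
for n in("side","scene"):
    f=grab_frame(n);pickle.dump(f,open(n+"7.pkl","wb"))
    u,v=proj(f,[.525,-.095,.07]).astype(int);print(u,v);crop(f,u-60,v-45,u+60,v+45,n+"7")
E
```

```text
14.45 [ 0.5028816  -0.20775486  0.08339505] xang -101.05828949416205 r 0.26679778955254085 phi -101.04615975265413 0.01224571755447072 [ 0.37409572 -0.67171101  0.48849647] [-0.09  0.4  -0.38  0.   -0.78 -0.1 ]
325 227
side7 scale 6.666666666666667
327 253
scene7 scale 6.666666666666667
```

View pics/side7.png

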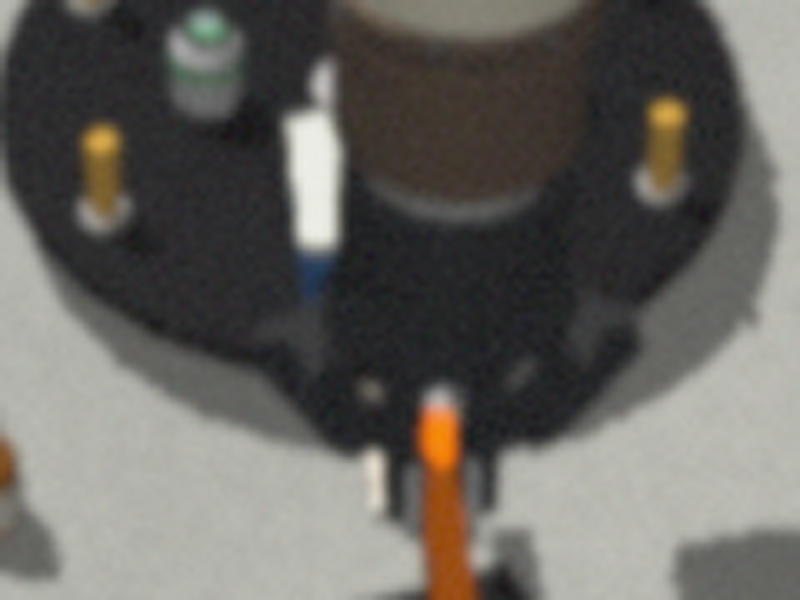

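View pics/scene7.png

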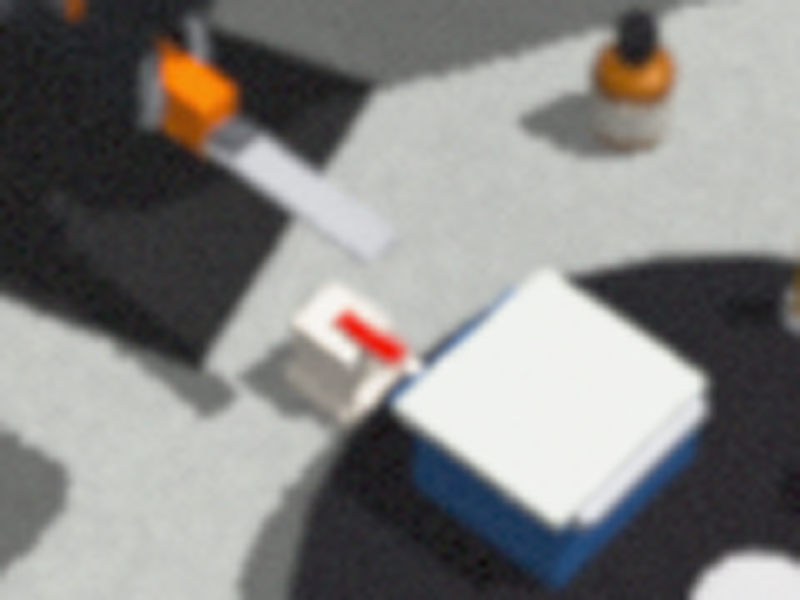

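```bash
python3 - <<'E'
from h import *
f=load("scene7");C=np.array([.554,.0541]);t=np.radians(-101.13);u=np.array([np.cos(t),np.sin(t)]);w=np.array([-u[1],u[0]])
P=lambda r,l,z:proj(f,[*(C+u*r+w*l),z])
cr=lambda p:((np.array(p)-[327-60,253-45]+.4)*6.667).round(1)
print("tip",cr(P(.1595,0,.0878)),"L/R",cr(P(.1595,.008,.0888)),cr(P(.1595,-.008,.0888)))
print("handle front top",cr(P(.2345,.007,.1048)),cr(P(.2345,-.007,.1048)))
print("lip corners",cr(P(.123,.037,.077)),cr(P(.123,-.037,.077)),"back",cr(P(.055,.037,.077)),cr(P(.055,-.037,.077)))
print("ptr",cr(P(.150,0,.039)))
for k,v in dict(r=(.1545,0,.0878),z=(.1595,0,.0828)).items():print("5mm",k,cr(P(*v)))
E
```

```text
tip [391.2 256.2] L/R [374.5 268.4] [407.7 240.3]
handle front top [209.7 116.1] [239.3  93. ]
lip corners [397. 405.] [549.1 271.3] back [560.5 526.5] [711.3 384.4]
ptr [411.1 362.6]
5mm r [402.5 264.3]
5mm z [391.1 265.9]
```

```bash
python3 - <<'E'
from h import *
f=load("scene7");crop(f,285,210,345,255,"s7z",13)
E
```

```text
s7z scale 13
```

View pics/s7z.png

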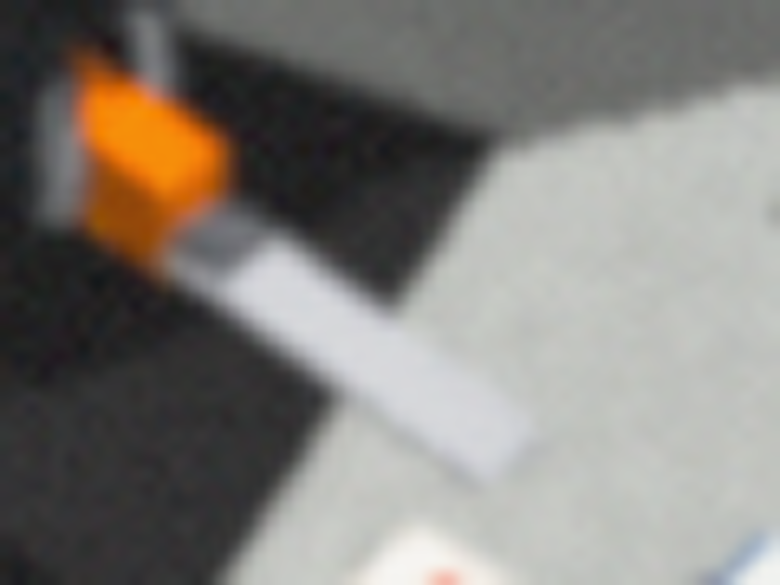

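Request:
play_rows(
  series=[
    {"gripper":5,"dx":0,"dy":0,"dz":0.15,"yaw":0},
    {"gripper":5,"dx":0,"dy":0,"dz":0.16,"yaw":0},
    {"gripper":5,"dx":0,"dy":0,"dz":0.08,"yaw":0},
    {"gripper":5,"dx":-0.15,"dy":0,"dz":0,"yaw":0},
    {"gripper":5,"dx":-0.2,"dy":0,"dz":0,"yaw":0},
    {"gripper":5,"dx":-0.18,"dy":0,"dz":0,"yaw":0},
    {"gripper":5,"dx":-0.08,"dy":0,"dz":0,"yaw":0},
    {"gripper":5,"dx":0,"dy":0,"dz":0,"yaw":0},
  ],
)

```text
time_s: 15.35
tool_pos: [0.5091, -0.1776, 0.0641]
tool_rot: [0.0, -0.636, 0.772, -0.0]
force: [-0.0, -0.2, -1.8]
grip_width: 0.0122
```

```bash
python3 chk.py;  python3 - <<'E'
from h import *
from workcell import *
for n in("scene",):
    f=grab_frame(n);pickle.dump(f,open(n+"8.pkl","wb"))
    u,v=proj(f,[.525,-.095,.07]).astype(int);crop(f,u-30,v-22,u+30,v+23,n+"8",13)
E
```

```text
15.35 [ 0.50914347 -0.1775739   0.06413405] xang -101.06858221028313 r 0.23597648667145468 phi -100.95797792029317 0.01216321139717198 [-0.00707976 -0.23658197 -1.83567585] [-0.03  0.42 -0.41 -0.   -0.73 -0.16]
scene8 scale 13
```

View pics/scene8.png

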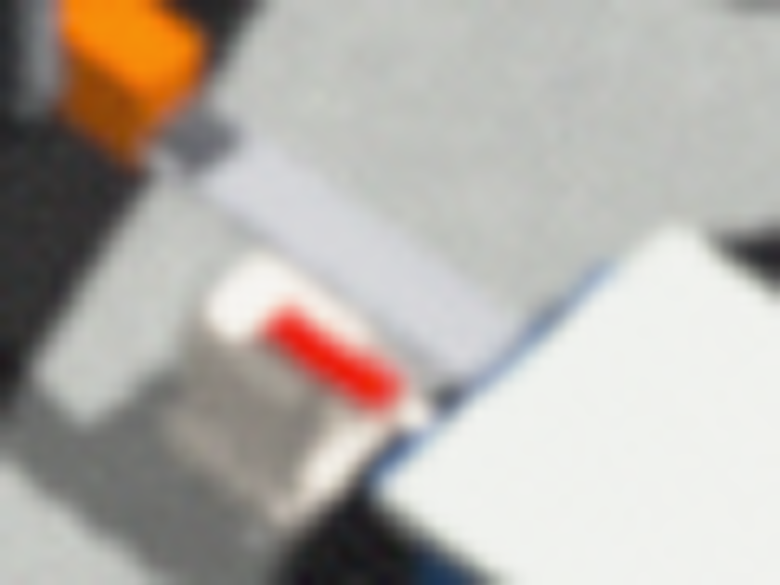

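Request:
play_rows(
  series=[
    {"gripper":5,"dx":-0.06,"dy":0.005,"dz":0,"yaw":0},
    {"gripper":5,"dx":-0.06,"dy":0.005,"dz":0,"yaw":0},
    {"gripper":5,"dx":-0.06,"dy":0,"dz":0,"yaw":0},
    {"gripper":5,"dx":-0.04,"dy":0,"dz":0,"yaw":0},
    {"gripper":5,"dx":0,"dy":0,"dz":0,"yaw":0},
    {"gripper":5,"dx":0,"dy":0,"dz":0,"yaw":0},
    {"gripper":5,"dx":0,"dy":0,"dz":0,"yaw":0},
    {"gripper":5,"dx":0,"dy":0,"dz":0,"yaw":0},
  ],
)

```text
time_s: 16.2
tool_pos: [0.5103, -0.1677, 0.0638]
tool_rot: [-0.0, -0.635, 0.773, 0.0]
force: [-0.2, -0.0, -0.4]
grip_width: 0.0123
```

```bash
python3 chk.py;  python3 - <<'E'
from h import *
from workcell import *
print(read_state()["wrist_torque"])
for n in("scene",):
    f=grab_frame(n);pickle.dump(f,open(n+"9.pkl","wb"))
    u,v=proj(f,[.525,-.095,.07]).astype(int);crop(f,u-30,v-22,u+30,v+23,n+"9",13)
E
```

```text
16.2 [ 0.51032322 -0.16768414  0.06378691] xang -101.16638533474158 r 0.22604394362374317 phi -101.14090548878022 0.012315828916661544 [-0.16263538 -0.01547965 -0.3560652 ] [-0.02  0.42 -0.42  0.   -0.73 -0.18]
[-0.00278067 -0.01716006 -0.0216843 ]
scene9 scale 13
```

View pics/scene9.png

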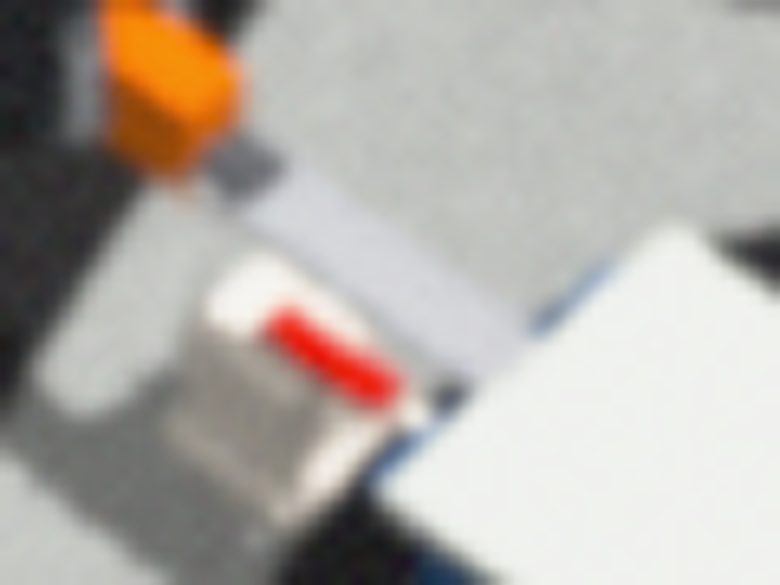

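Request:
play_rows(
  series=[
    {"gripper":5,"dx":-0.04,"dy":0,"dz":0,"yaw":0},
    {"gripper":5,"dx":0,"dy":0,"dz":-0.071,"yaw":0},
    {"gripper":5,"dx":0,"dy":0,"dz":-0.071,"yaw":0},
    {"gripper":5,"dx":-0.035,"dy":0,"dz":-0.102,"yaw":0},
    {"gripper":5,"dx":-0.035,"dy":0,"dz":-0.102,"yaw":0},
    {"gripper":5,"dx":0,"dy":0,"dz":0,"yaw":0},
    {"gripper":5,"dx":0,"dy":0,"dz":0,"yaw":0},
    {"gripper":5,"dx":0,"dy":0,"dz":0,"yaw":0},
  ],
)

```text
time_s: 17.05
tool_pos: [0.5119, -0.1621, 0.0814]
tool_rot: [0.001, -0.635, 0.773, -0.0]
force: [-0.6, 0.3, -0.3]
grip_width: 0.0123
```

```bash
python3 chk.py;  python3 - <<'E'
from h import *
from workcell import *
print(read_state()["wrist_torque"])
for n in("scene",):
    f=grab_frame(n);pickle.dump(f,open(n+"10.pkl","wb"))
    u,v=proj(f,[.525,-.095,.07]).astype(int);crop(f,u-30,v-32,u+50,v+28,n+"10",10)
E
```

```text
17.05 [ 0.51188692 -0.16208408  0.08140177] xang -101.15952725636146 r 0.22024774187907556 phi -101.02327708553169 0.012282738443547957 [-0.58893823  0.32065744 -0.30020765] [-0.    0.4  -0.4  -0.   -0.77 -0.19]
[-0.0219516  -0.00324666 -0.00391368]
scene10 scale 10
```

View pics/scene10.png

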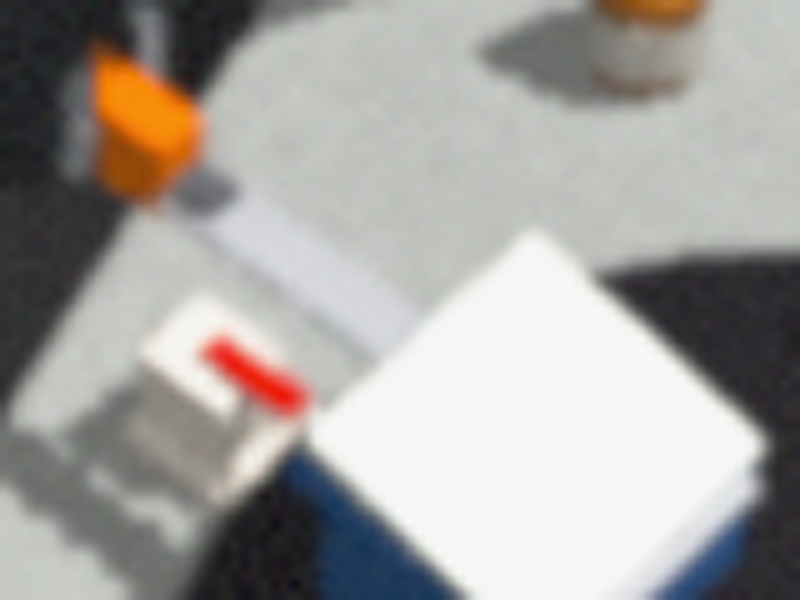

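Request:
play_rows(
  series=[
    {"gripper":5,"dx":-0.069,"dy":0,"dz":-0.14,"yaw":0},
    {"gripper":5,"dx":-0.069,"dy":0,"dz":-0.14,"yaw":0},
    {"gripper":5,"dx":-0.09,"dy":0,"dz":-0.12,"yaw":0},
    {"gripper":5,"dx":-0.11,"dy":0,"dz":-0.11,"yaw":0},
    {"gripper":5,"dx":-0.12,"dy":0,"dz":-0.095,"yaw":0},
    {"gripper":5,"dx":-0.13,"dy":0,"dz":-0.075,"yaw":0},
    {"gripper":5,"dx":0,"dy":0,"dz":0,"yaw":0},
    {"gripper":5,"dx":0,"dy":0,"dz":0,"yaw":0},
  ],
)

```text
time_s: 17.9
tool_pos: [0.5177, -0.1326, 0.1153]
tool_rot: [0.001, -0.635, 0.772, -0.0]
force: [0.7, -0.2, -0.8]
grip_width: 0.0121
```

```bash
python3 chk.py;  python3 - <<'E'
from h import *
from workcell import *
print(read_state()["wrist_torque"])
for n in("scene",):
    f=grab_frame(n);pickle.dump(f,open(n+"11.pkl","wb"))
    u,v=proj(f,[.525,-.095,.07]).astype(int);crop(f,u-30,v-32,u+50,v+28,n+"11",10)
E
```

```text
17.9 [ 0.51774448 -0.13264156  0.11533757] xang -101.13554476658598 r 0.1902284725907397 phi -100.98717912087726 0.012116594332889393 [ 0.70203709 -0.20720877 -0.83455322] [ 0.05  0.35 -0.37 -0.   -0.85 -0.25]
[-0.00413694  0.01343386  0.0079658 ]
scene11 scale 10
```

View pics/scene11.png

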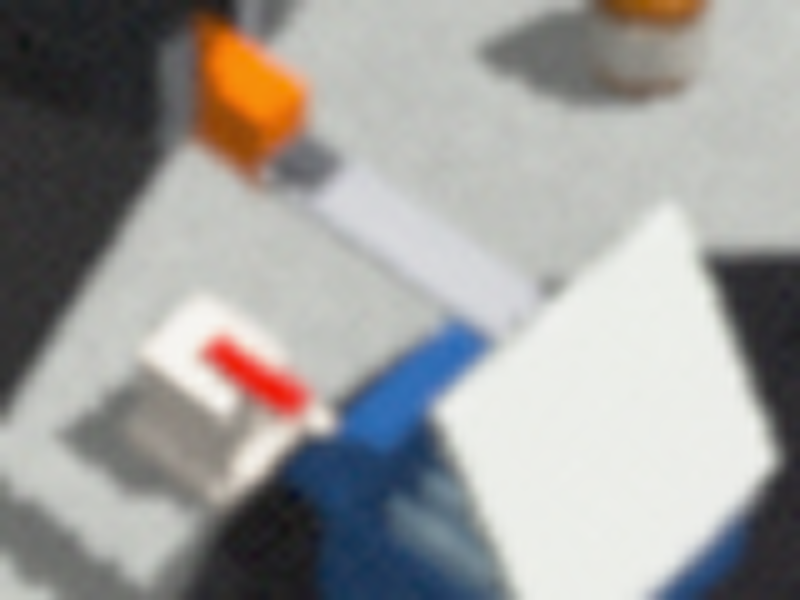

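Request:
play_rows(
  series=[
    {"gripper":5,"dx":-0.09,"dy":0,"dz":-0.04,"yaw":0},
    {"gripper":5,"dx":-0.094,"dy":0,"dz":-0.034,"yaw":0},
    {"gripper":5,"dx":-0.08,"dy":0,"dz":-0.02,"yaw":0},
    {"gripper":5,"dx":-0.074,"dy":0,"dz":-0.014,"yaw":0},
    {"gripper":5,"dx":-0.05,"dy":0,"dz":0,"yaw":0},
    {"gripper":5,"dx":0,"dy":0,"dz":0,"yaw":0},
    {"gripper":5,"dx":0,"dy":0,"dz":0,"yaw":0},
    {"gripper":5,"dx":0,"dy":0,"dz":0,"yaw":0},
  ],
)

```text
time_s: 18.75
tool_pos: [0.521, -0.1141, 0.1204]
tool_rot: [0.0, -0.635, 0.773, 0.0]
force: [-0.3, 0.1, -1.2]
grip_width: 0.0119
```

```bash
python3 chk.py;  python3 - <<'E'
from h import *
from workcell import *
for n in("scene",):
    f=grab_frame(n);pickle.dump(f,open(n+"12.pkl","wb"))
    u,v=proj(f,[.525,-.095,.07]).astype(int);crop(f,u-30,v-32,u+50,v+28,n+"12",10)
E
```

```text
18.75 [ 0.52096324 -0.11405277  0.12037823] xang -101.15887722785547 r 0.17136739223474137 phi -101.11525463695364 0.011866492011750393 [-0.31629076  0.09408468 -1.20213007] [ 0.09  0.34 -0.37 -0.   -0.86 -0.28]
scene12 scale 10
```

View pics/scene12.png

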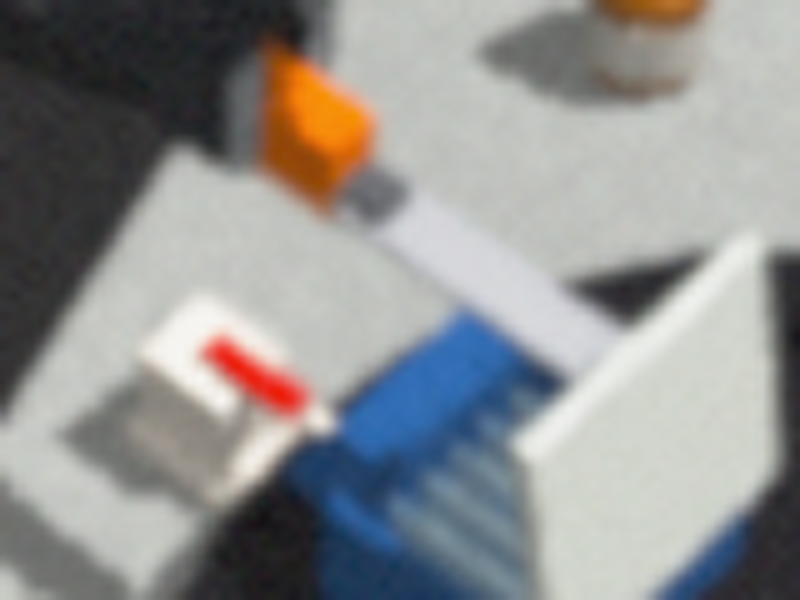

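Request:
play_rows(
  series=[
    {"gripper":5,"dx":0.1,"dy":0,"dz":0,"yaw":0},
    {"gripper":5,"dx":0.3,"dy":0,"dz":0,"yaw":0},
    {"gripper":5,"dx":0.5,"dy":0,"dz":0,"yaw":0},
    {"gripper":5,"dx":0.7,"dy":0,"dz":0,"yaw":0},
    {"gripper":5,"dx":0.8,"dy":-0.1,"dz":0.1,"yaw":0},
    {"gripper":5,"dx":0.8,"dy":-0.2,"dz":0.1,"yaw":0},
    {"gripper":5,"dx":0.8,"dy":-0.22,"dz":0.1,"yaw":0},
    {"gripper":5,"dx":0.7,"dy":-0.22,"dz":0.1,"yaw":0},
  ],
)

```text
time_s: 19.6
tool_pos: [0.5107, -0.3551, 0.1003]
tool_rot: [-0.0, -0.634, 0.773, -0.0]
force: [0.9, -0.2, -0.5]
grip_width: 0.0118
```

```bash
python3 chk.py;  python3 - <<'E'
from h import *
from workcell import *
st=read_state();a=xang(st)[0]
plan(st["tool_pos"],a,[.512,-.3519,.04],-86.95,6)
for n in("scene","side"):
    f=grab_frame(n);pickle.dump(f,open(n+"13.pkl","wb"))
    cv2.imwrite("pics/%s13.png"%n,f["color"][:,:,::-1])
E
```

```text
19.6 [ 0.51072639 -0.35507495  0.10026345] xang -101.23798911413974 r 0.4114568594394857 phi -96.03705751028518 0.011820518437349927 [ 0.94144645 -0.1548099  -0.47225546] [-0.35  0.5  -0.17  0.   -0.91  0.15]
(np.float64(-0.011), np.float64(-0.002), np.float64(0.201), np.float64(-0.476))
(np.float64(-0.011), np.float64(-0.003), np.float64(0.201), np.float64(-0.476))
(np.float64(-0.011), np.float64(-0.003), np.float64(0.201), np.float64(-0.476))
(np.float64(-0.011), np.float64(-0.003), np.float64(0.201), np.float64(-0.476))
(np.float64(-0.011), np.float64(-0.004), np.float64(0.201), np.float64(-0.476))
(np.float64(-0.011), np.float64(-0.004), np.float64(0.201), np.float64(-0.476))
```

View pics/scene13.png

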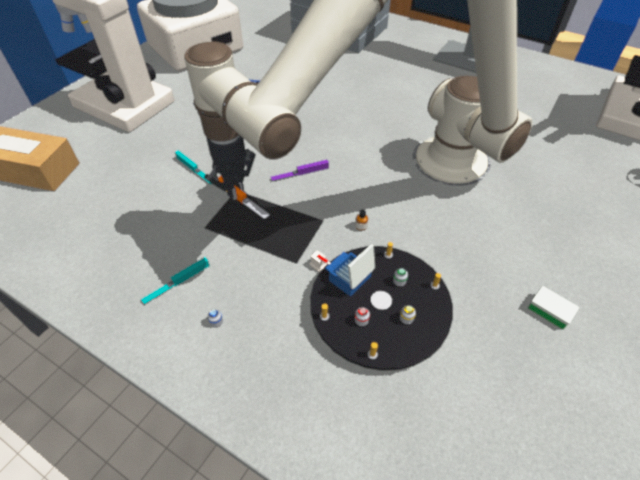

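View pics/side13.png

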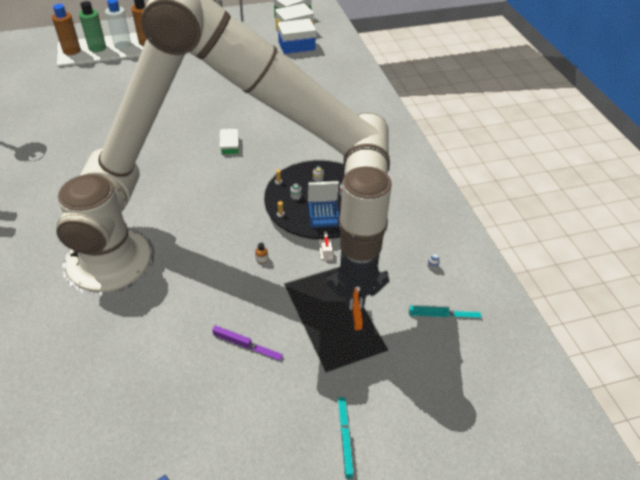

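Request:
play_rows(
  series=[
    {"gripper":5,"dx":-0.05,"dy":-0.003,"dz":0.1,"yaw":-0.6},
    {"gripper":5,"dx":-0.05,"dy":-0.003,"dz":0.2,"yaw":-0.7},
    {"gripper":5,"dx":-0.05,"dy":-0.003,"dz":0.3,"yaw":-0.7},
    {"gripper":5,"dx":-0.05,"dy":-0.003,"dz":0.3,"yaw":-0.6},
    {"gripper":5,"dx":-0.05,"dy":-0.003,"dz":0.25,"yaw":-0.26},
    {"gripper":5,"dx":0,"dy":0,"dz":0.1,"yaw":0},
    {"gripper":5,"dx":0,"dy":0,"dz":0,"yaw":0},
    {"gripper":5,"dx":0,"dy":0,"dz":0,"yaw":0},
  ],
)

```text
time_s: 20.5
tool_pos: [0.5139, -0.34, 0.0385]
tool_rot: [-0.0, 0.726, -0.688, 0.001]
force: [0.3, -0.5, -1.0]
grip_width: 0.012
```

```bash
python3 chk.py;  python3 - <<'E'
from h import *
from workcell import *
for n in("scene","side"):
    f=grab_frame(n);pickle.dump(f,open(n+"14.pkl","wb"))
    u,v=proj(f,[.51,-.33,.02]).astype(int);crop(f,u-50,v-35,u+50,v+40,n+"14",8)
E
```

```text
20.5 [ 0.51386472 -0.34002276  0.03852896] xang -86.86893083001992 r 0.3961610644179211 phi -95.8146406665727 0.011969430819980045 [ 0.31751296 -0.54538439 -0.98905908] [-0.32  0.56 -0.24  0.   -0.77  0.38]
scene14 scale 8
side14 scale 8
```

View pics/scene14.png

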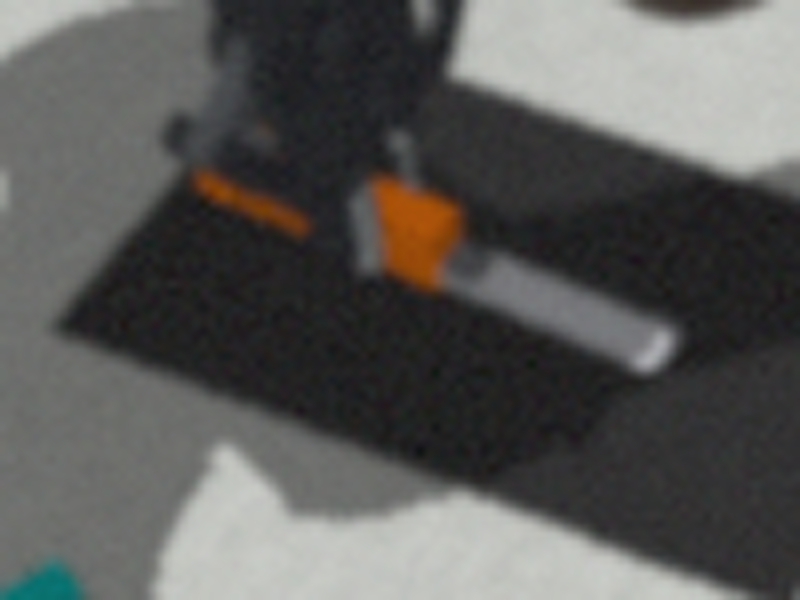

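Request:
play_rows(
  series=[
    {"gripper":5,"dx":0,"dy":0,"dz":0.2,"yaw":0},
    {"gripper":5,"dx":0,"dy":0,"dz":0.2,"yaw":0},
    {"gripper":5,"dx":0,"dy":0,"dz":0.1,"yaw":0},
    {"gripper":5,"dx":0,"dy":0,"dz":0.06,"yaw":0},
    {"gripper":5,"dx":0,"dy":0,"dz":0.04,"yaw":0},
    {"gripper":5,"dx":0,"dy":0,"dz":0,"yaw":0},
    {"gripper":5,"dx":0,"dy":0,"dz":0,"yaw":0},
    {"gripper":5,"dx":0,"dy":0,"dz":0,"yaw":0},
  ],
)

```text
time_s: 21.4
tool_pos: [0.5137, -0.3397, 0.0083]
tool_rot: [-0.0, 0.726, -0.687, 0.0]
force: [0.4, -0.1, -0.8]
grip_width: 0.0122
```

```bash
python3 chk.py
```

```text
21.4 [ 0.51371439 -0.33974018  0.00833956] xang -86.85017394061224 r 0.3958952092504604 phi -95.84042778914686 0.012172401427416204 [ 0.35215617 -0.10290591 -0.79118452] [-0.32  0.6  -0.26  0.   -0.71  0.38]
```

Lower the last 1.5 mm, then open gently and rise.

Request:
play_rows(
  series=[
    {"gripper":5,"dx":0,"dy":0,"dz":0.015,"yaw":0},
    {"gripper":5,"dx":0,"dy":0,"dz":0.015,"yaw":0},
    {"gripper":5,"dx":0,"dy":0,"dz":0,"yaw":0},
    {"gripper":14,"dx":0,"dy":0,"dz":0,"yaw":0},
    {"gripper":18,"dx":0,"dy":0,"dz":0,"yaw":0},
    {"gripper":24,"dx":0,"dy":0,"dz":0,"yaw":0},
    {"gripper":32,"dx":0,"dy":0,"dz":0,"yaw":0},
    {"gripper":40,"dx":0,"dy":0,"dz":0,"yaw":0},
  ],
  newtons=20,
)

```text
time_s: 22.2
tool_pos: [0.5135, -0.3397, 0.0066]
tool_rot: [-0.0, 0.726, -0.687, 0.0]
force: [-0.2, -0.8, 0.6]
grip_width: 0.0399
```

Request:
play_rows(
  series=[
    {"gripper":40,"dx":0,"dy":0,"dz":-0.2,"yaw":0},
    {"gripper":40,"dx":0,"dy":0,"dz":-0.5,"yaw":0},
    {"gripper":40,"dx":0,"dy":0,"dz":-0.8,"yaw":0},
    {"gripper":40,"dx":0,"dy":0,"dz":-0.8,"yaw":0},
    {"gripper":40,"dx":0,"dy":0,"dz":-0.8,"yaw":0},
    {"gripper":40,"dx":0,"dy":0,"dz":-0.8,"yaw":0},
    {"gripper":40,"dx":0,"dy":0,"dz":-0.4,"yaw":0},
    {"gripper":40,"dx":0,"dy":0,"dz":0,"yaw":0},
  ],
)

```text
time_s: 23.0
tool_pos: [0.5151, -0.3406, 0.2268]
tool_rot: [-0.001, 0.726, -0.687, 0.005]
force: [0.7, 0.1, 0.1]
grip_width: 0.0401
```

```bash
python3 chk.py;  python3 - <<'E'
from h import *
from workcell import *
for n in("scene","side","wrist"):
    f=grab_frame(n);pickle.dump(f,open(n+"15.pkl","wb"))
    cv2.imwrite("pics/%s15.png"%n,f["color"][:,:,::-1])
f=load("side15");crop(f,265,160,385,260,"side15c")
f=load("scene15");crop(f,200,180,400,330,"scene15c")
E
```

```text
23.0 [ 0.51513749 -0.34057591  0.22682146] xang -86.82713874503942 r 0.3965846256235291 phi -95.62360880201962 0.04005758689213743 [0.65005958 0.05805564 0.13401452] [-0.32  0.37 -0.03  0.   -1.16  0.38]
side15c scale 6.0
scene15c scale 4.0
```

View pics/wrist15.png

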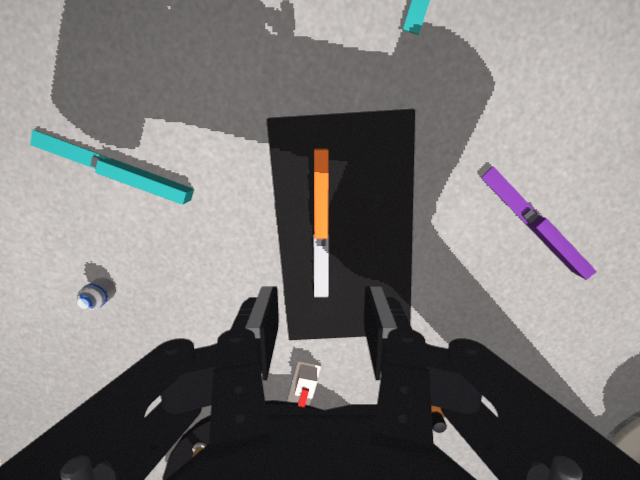

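View pics/side15c.png

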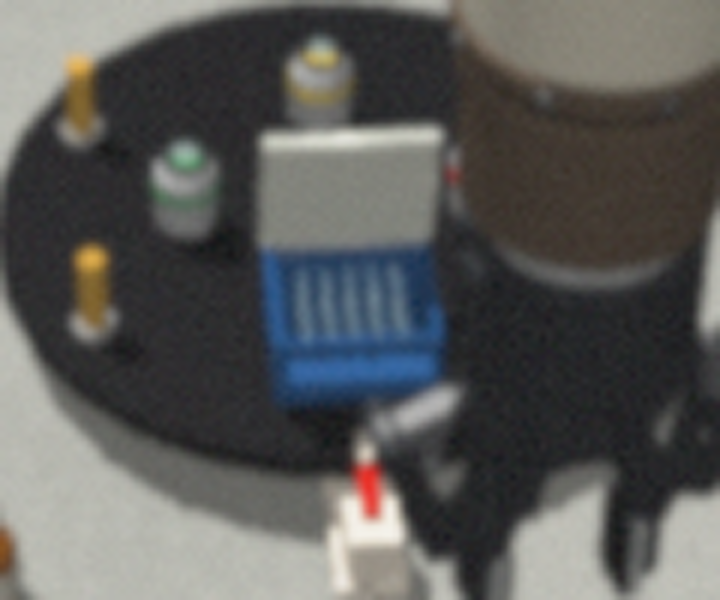

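View pics/scene15c.png

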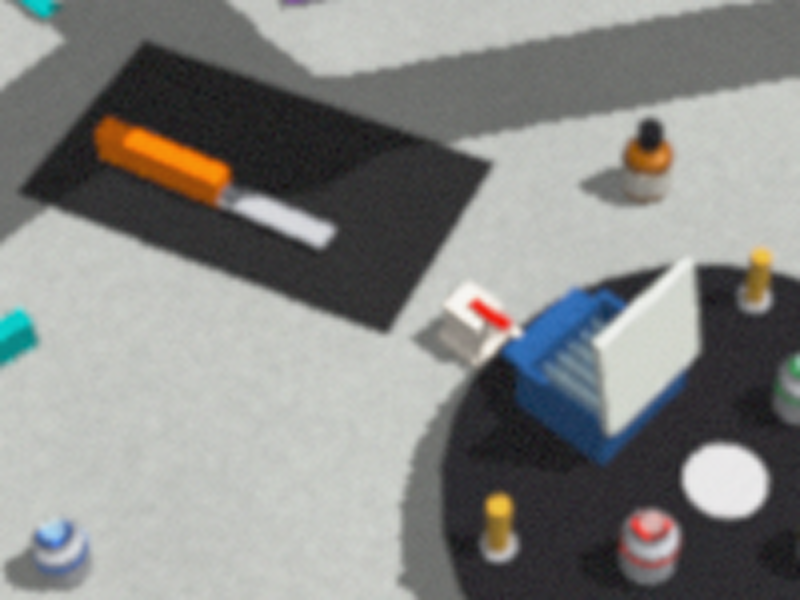

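The tool lies flat on its pad, the cover stands open at about 80°, and the white line meets the pointer. The bystanders look unmoved.

Request:
play_rows(
  series=[
    {"gripper":40,"dx":0,"dy":0,"dz":0,"yaw":0},
    {"gripper":40,"dx":0,"dy":0,"dz":0,"yaw":0},
    {"gripper":40,"dx":0,"dy":0,"dz":0,"yaw":0},
    {"gripper":40,"dx":0,"dy":0,"dz":0,"yaw":0},
    {"gripper":40,"dx":0,"dy":0,"dz":0,"yaw":0},
    {"gripper":40,"dx":0,"dy":0,"dz":0,"yaw":0},
    {"gripper":40,"dx":0,"dy":0,"dz":0,"yaw":0},
    {"gripper":40,"dx":0,"dy":0,"dz":0,"yaw":0},
  ],
)

```text
time_s: 23.95
tool_pos: [0.5135, -0.3397, 0.2216]
tool_rot: [-0.0, 0.726, -0.687, 0.0]
force: [-0.2, -0.1, 0.7]
grip_width: 0.0399
```

```bash
python3 -c "
from workcell import *
print(close_job())"
```

```text
the job is handed in; nothing more can be done
None
```

The job is done and handed in at about 24 s. I turned the carousel 180° by a brass post with the case shut, and it came to rest on the pointer. I then levered the cover open with the orange tool's blade, worked from the lip, and laid the tool back on its pad about 12 mm nearer the pointer than before.

- **Carousel:** in the last side and scene pictures the white line meets the red pointer.
- **Cover:** it stands open at about 80°. I worked that out from the blade tip's position and did not measure it separately; the pictures agree with it.
- **Tool:** it lies flat on the pad.
- **Bystanders:** the objective and oil bottle look unmoved in the last pictures. The slide box was last seen, unmoved, just before I laid the tool down.
- **Forces:** every reading stayed under about 2 N. Only the cover touched the blade; the gripper kept well clear of it.

The scene and side cameras disagreed by 3–6 mm on the carousel's position, so I used wrist-camera values, which fitted the given sizes. No check failed. My first three move calls were refused because their rows lacked some fields; nothing moved.

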